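# Latch a socket extension bar into the split bar jig

### The arm

A 6-joint arm with a two-finger parallel gripper is mounted at the origin on a cart in front of the work surface, level with it; the furniture and walls round the work are solid. World frame = base frame: x ahead of the robot, y to its left, z up, the work surface at z = 0. Lengths are in mm, angles in rad, forces in N, time in s.
With the tool pointing down it reaches from about 250 to 775 mm from the base axis. Payload 8.9 kg.
Tool frame: the origin (TCP) lies midway between the tips of the shut fingers; the grasp point (between the pads) lies 19 mm behind it; z points along the fingers, y is the line along which they close (so a half turn about z gives the same grasp; the last joint's range is limited). The gripper opens to 85 mm and grips with 20 to 120 N. Pads are 22 mm wide; open, the fingers measure 114 mm over their backs; the gripper's body (76 mm by 85 mm) begins 54 mm behind the grasp point. The pads swing forward as they close: fully open they stand 13 mm farther back than shut.
Start: joints at [1, 0.291, -0.153, 1.127, 0, 1.431], TCP at [219.71, 476.814, 194.205] pointing down, gripper open.
Joint ranges: [-2.52, 2.52], [-0.91, 1.74], [-1.3, 1.37], [-1.96, 2.02], [-1.52, 1.47], [-3.14, 3.14]. Speed limits (rad/s): [2.22, 2.22, 2.79, 3.14, 3.14, 3.14].

### API

Orientations are given as a unit quaternion [x, y, z, w].
In Python, from cell import readout, imaging, bot gives the robot as it stands.
- The arm moves only by the tool send_rows, never from a script. Its argument "targets" is a list of rows, each an object of numbers: "hand": the gripper's target within -1 to 1 (fully open at 1, half-way at 0, shut at -1); "x", "y", "z": the shift along the tool's x, y, z in m; "rx", "ry", "rz": the turn, a rotation vector about the tool's x, y, z in degrees. A call has exactly 8 rows; each row is the pose to reach, as a shift and turn from the pose commanded when the call began, along the tool's axes at that moment; what a row does not reach only later rows make up. A row lasts 1/12 s, in which the tool goes at most 41.7 mm and 7.16 degrees, less where a joint would pass 70% of its speed; a pose out of reach is approached as far as the arm can. A call with a gripper value outside its range is refused whole. The fingers move at their own pace and stop on an object; "squeeze" is the grip in N (left out, the last holds). Time passes only in rows, so rows that repeat a pose let the fingers close, or fill a call up. It gives the time, the measured TCP pose, the force, the opening and the grip force at its end, in the units of the state.
- readout.get_obs(): the state, without advancing time (a new reading comes with each control period).
- imaging.capture(name): name is "scene" or "side" or "wrist"; returns a dict with "image" (480x640x3 uint8, blue, green, red), "vertical_fov" (degrees; the focal length in pixels is half the picture's height over the tangent of half this angle, whatever the lens; pixels are square), "cx", "cy" (the principal point, pixels), "xyz" and "orientation" of the camera in the world. Camera axes: x right, y down, z forward; pixel columns grow to the right and rows downward; lengths in mm; the calibration is good to about 2 mm. A picture is of the moment at which its call begins. There is no depth.
- bot.job_done(): hands the job in; it is judged then, once.
The state is a dict: "clock": time; "q": joint angles; "joint_velocities": joint speeds; "joint_efforts": joint torques, N m; "position": TCP position; "eef_rot": TCP orientation; "force": force on the tool from outside, world axes, zero at the start; "moment": the same for the moment, N m; "grip_width": finger opening in mm; "grasp_force": force on a finger pad.
Only numpy, scipy, OpenCV 4.12 (cv2) and the standard library are available. Lean on these libraries where they do the work, as an engineer would, in place of code of your own. Each camera call takes 0.05 s, during which the arm holds its last target. There are 200 camera calls.

### The job

The socket extension bar lies loose in the blue split jig, ready to have its square end dressed. Clamp it with the jig's draw latch: carry the wire loop over the keeper on the sliding jaw and hook its end under the keeper's lip, then push the red-handled lever back past centre until its handle rests firmly on the rest post, so that the jaw grips the bar. Work by feel: never press or squeeze the handle, or press on the jaw or the keeper, with more than about 2.5 kg, keep the bar where it lies, leave the other things on the bench alone and let go at the end.

Things in the scene. Friction and masses are not known exactly. Their poses are not given: they have to be found in the camera images.
- jig: Split bar jig bolted down (never moves): base plate 232 x 124 x 12 mm, two blue jaw blocks 76 mm wide (y), tops level 46 mm above the bench. Origin on the bench under the groove, y along the groove, z up. Fixed jaw with the latch at x -78 to -7 mm (robot's side at yaw 0), sliding jaw with the keeper at x 12 to 86 mm when open. The latch is centred on y = 0.
- pivot (a point): Lever's pivot axis, on the fixed jaw: jig x = -38 mm, y = 0, 74 mm above the bench (28 mm above the jaw top). The lever swings about the jig's y through this point; the loop's pin is on the lever 17 mm from it: at jig (x, z) = 17 mm x (-cos a, sin a) from the pivot, with a = lever - 0.2.
- lever (a joint): Lever angle (rad): 0 = handle level, pointing to the jig's -x; pi/2 upright; 2.2 hard stop, leaning towards the keeper. Starts about upright. Stiff pivot (0.12 N m), stays where left: 2 N at the grip moves it, 7 to 12 N if dragged by the loop. With the loop hooked, dead centre is near 0.3, pushing it over takes up to 7 N at 65 mm from the pivot, and it must be pressed on down to the rest.
- rest: Handle rest: dark round post 15 mm thick on the base plate under the handle, 75 mm to -x of the pivot, with a rubber-tipped screw set higher or lower each time: the handle lands on it at a lever angle anywhere from 0.07 to 0.26 (rubber top 73 to 87 mm above the bench), to be found by feel. Origin on the bench under it.
- handle: Red ribbed grip on the lever, turning with it; origin on the pivot axis. At lever 0 it lies along the jig's -x: 33 to 87 mm from the pivot, 20 mm wide (jig y), 13 mm thick, centred on the lever's middle line. Nearer the pivot the lever is a steel bar 16 mm wide, 10 mm thick.
- loop (a joint): Angle of the wire loop at its pin on the lever (rad). The loop's pitch above the jig's +x direction is loop - lever - 0.056. Stiff: it stays where it is left, and turns with the lever unless held or hooked. It starts raised over the sliding jaw.
- loop_end (a point): Middle of the crossbar of the loop: a U of 5 mm wire, legs 110 mm from pin to crossbar, 37 mm over their outsides, 27 mm inside; crossbar along the jig's y. Can be pinched across the two legs at the crossbar, fingers outside. It swings about its pin: with the lever fully forward (2.2) the crossbar clears the lip by 6 mm on its way down, with the lever upright it does not.
- keeper (a point): Seat of the crossbar's centre in the keeper, on the sliding jaw, 64.5 mm over the bench; jig x = 63 mm when open; axes as the jig's. 20 mm wide hook on a riser 24 mm wide whose top is 6.5 mm below this point; post face 2.5 mm to -x of it, lip to 4.5 mm +x of it, lip underside 2.5 and top 6.5 mm above it. Crossbar goes over the lip, down beyond it to the riser, then back (-x) under the lip to the post.
- jaw (a joint): Travel of the sliding jaw (m): 0 = open, at its stop; grows as it shuts towards the fixed jaw. Springs push it open (4 N at 0, 2 N more per mm). Its springy rubber facing meets the bar at about 5.5 mm; it ends near 7.6 mm when latched.
- bar_mid (a point): Middle of the socket extension bar on its axis: bright steel, 284 mm long, shank 13 mm thick, 19 mm at the socket end. It lies along the jig's y on a ledge between the jaws, axis 33 mm above the bench, all below the jaw tops. It need not be touched.
- spanner: Loose combination spanner, 227 x 47 x 11 mm, to be left alone. Origin at the centre of its underside.
- tape: Roll of masking tape, 55 mm across, 19 mm high, to be left alone. Origin at the centre of its underside.
- drift: Brass drift, a rod 90 mm long, 9 mm thick, to be left alone. Origin at the centre of its underside.
- punch: Steel pin punch, 120 mm long, 9 mm thick, to be left alone. Origin at the centre of its underside.

How it is judged (in metres and radians):
On the way:
1. the loop's crossbar is hooked behind the keeper's post, below its lip, while the lever is still open (x of loop_end in the frame of keeper between -0.003 and 0.006 m and z of loop_end in the frame of keeper between -0.008 and 0.002 m and value of joint lever above 0.7 rad), for 0.2 s.
At the end, for the whole second after the job is handed in: Lever past centre (below 0.285 rad) with its handle resting on the rest (over 0.5 N), jaw drawn 6 mm or more and pressing on the bar (over 3 N), crossbar in the keeper (within 7 mm of its seat, below the lip), bar still in the groove (4 mm across, 30 mm along) (value of joint lever below 0.285 rad and contact force between handle and rest above 0.5 N and value of joint jaw above 0.006 m and x of loop_end in the frame of keeper between -0.003 and 0.006 m and z of loop_end in the frame of keeper between -0.008 and 0.002 m and contact force between bar and jaw above 3 N and x of bar_mid in the frame of jig between -0.004 and 0.004 m and y of bar_mid in the frame of jig between -0.03 and 0.03 m and z of bar_mid in the frame of jig between 0.03 and 0.038 m and linear speed of bar below 0.02 m/s); the robot touches nothing.
It fails at once if the red handle is pressed or squeezed with more than 25 N (contact force between the fingers and handle above 25 N).
It fails at once if the jaw and its keeper are pressed with more than 25 N, by the fingers, or with the loop while the lever is not yet drawing it (over 1.8 rad) (contact force between the fingers and jaw above 25 N or (contact force between loop and jaw above 25 N and value of joint lever above 1.8 rad)).
It fails at once if the bar is knocked along or out of the groove (distance of bar_mid from where it was at the start of the episode above 0.02 m).
It fails at once if a thing lying on the bench is moved by more than 15 mm (distance of any of spanner, tape, drift, punch from where it was at the start of the episode above 0.015 m).
It also fails if it takes over 64 s, if anything falls off the work surface, if the arm or the gripper's body presses on something with over 40 N, if the wrist force passes 120 N, or if a joint passes its speed limit or range.

## Working session

There is one attempt and no reset: what is moved stays moved. The work goes in short steps, Python scripts to look and compute and a tool call to move; the robot and the scene stay as the last step left them, time stands still between calls to the robot, and variables do not carry over. Pictures are saved under pics/ and viewed, at most 10 in all, crops included, and the job is handed in when it is done.

Besides the shell and the picture viewer there is one more tool, called after "Request:" in YAML: its name, and indented under it one key for each argument. send_rows: Moves the arm, as the interface text tells. Its arguments: {"type":"object","properties":{"targets":{"type":"array","items":{"type":"object","properties":{"hand":{"type":"number"},"x":{"type":"number"},"y":{"type":"number"},"z":{"type":"number"},"rx":{"type":"number"},"ry":{"type":"number"},"rz":{"type":"number"}}}},"squeeze":{"type":"number"}},"required":["targets"]}

```bash
mkdir -p pics; ls
cat > h.py <<'E'
import numpy as np, cv2
from scipy.spatial.transform import Rotation as R
from cell import readout, imaging, bot
def cap(n,f):
    d=imaging.capture(n); cv2.imwrite('pics/'+f,d['image']); 
    import pickle; pickle.dump({k:d[k] for k in d},open('pics/'+f+'.pkl','wb'))
    return d
def load(f):
    import pickle; return pickle.load(open('pics/'+f+'.pkl','rb'))
def K(d):
    f=240/np.tan(np.radians(d['vertical_fov'])/2); return f,d['cx'],d['cy']
def ray(d,u,v):
    f,cx,cy=K(d); r=R.from_quat(d['orientation']).apply([(u-cx)/f,(v-cy)/f,1]); return np.array(d['xyz'],float),r
def atz(d,u,v,z):
    o,r=ray(d,u,v); return o+r*(z-o[2])/r[2]
def proj(d,p):
    f,cx,cy=K(d); q=R.from_quat(d['orientation']).inv().apply(np.array(p,float)-d['xyz']); return np.c_[f*q[...,0]/q[...,2]+cx,f*q[...,1]/q[...,2]+cy] if q.ndim>1 else (f*q[0]/q[2]+cx,f*q[1]/q[2]+cy)
E
python3 - <<'E'
from h import *
for n in ['scene','side']:
    d=cap(n,n+'0.png'); print(n,d['vertical_fov'],d['cx'],d['cy'],d['xyz'],d['orientation'])
print(readout.get_obs())
E
```

```text
pics
scene 56.606112320411874 312.4100510366631 243.35948166693424 [ 236.54443619 -729.67769089  764.95753542] [ 0.88338784 -0.20415027  0.08841536 -0.41246977]
side 47.67369009762115 323.0469488399826 234.18632015165713 [-106.30742841  995.21303429  567.51467833] [-0.23794248  0.79649122 -0.5299602   0.16771192]
{'clock': 0.1, 'q': array([ 9.99689673e-01,  2.91240041e-01, -1.54014691e-01,  1.12671829e+00,
       -1.03982147e-05,  1.43150060e+00]), 'joint_velocities': array([ 0.00117269, -0.00201429,  0.00199297,  0.00035171,  0.00064952,
        0.00224906]), 'joint_efforts': array([ 9.44522944e-04, -5.37975883e+01,  3.31920683e+01,  9.25673725e-03,
       -2.35987873e-04,  3.98616862e-05]), 'position': array([219.48598566, 476.44831008, 193.69489859]), 'eef_rot': array([ 2.14231918e-01,  9.76782647e-01, -5.53430458e-04, -1.99740905e-04]), 'force': array([0.21031157, 0.23295305, 0.00076478]), 'moment': array([ 0.0158751 ,  0.02165713, -0.01901374]), 'grasp_force': 0.0, 'grip_width': 85.1322640167145}
```

View pics/scene0.png

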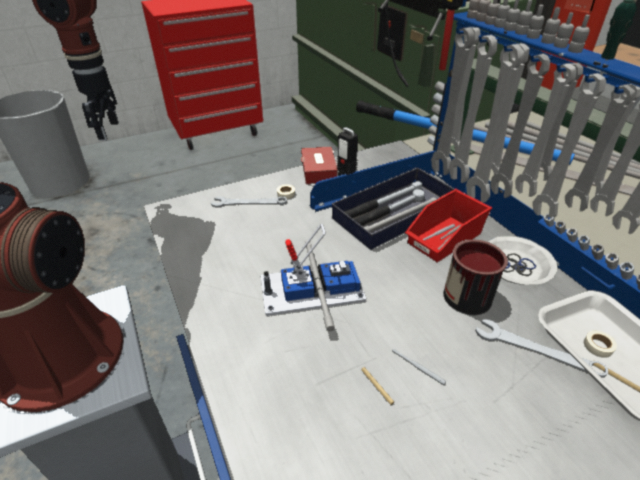

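View pics/side0.png

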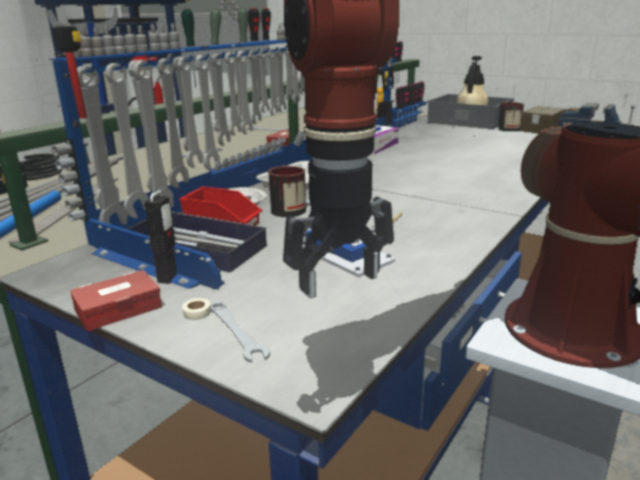

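The scene shows the jig at about (315,285), with the lever at (291,250) and the loop raised to (322,228). In the side view the arm hides the jig. I'll enlarge the scene crop.

Run:
```python
from h import *
im=cv2.imread('pics/scene0.png')[215:345,245:385]
cv2.imwrite('pics/c1.png',cv2.resize(im,None,fx=5.7,fy=4.6*5.7/4.6*0.8,interpolation=cv2.INTER_CUBIC)); 
d=load('scene0.png')
for p in [(264,276),(366,297),(266,314)]: print(p,atz(d,*p,12))
```

```text
(264, 276) [458.16349134  21.91753953  12.        ]
(366, 297) [ 643.1548496  -146.67913016   12.        ]
(266, 314) [419.03835684 -92.63458999  12.        ]
```

View pics/c1.png

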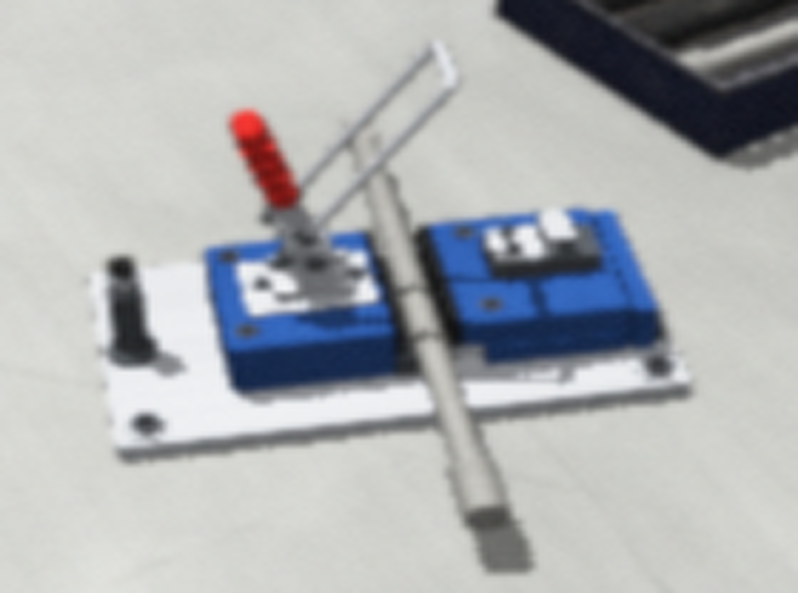

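```bash
cat > fit.py <<'E'
from h import *
from scipy.optimize import least_squares
d=load('scene0.png')
c=lambda x,y:(245+x/5.7,215+y/4.56)
P=[((-78,38,46),c(208,250)),((-78,-38,46),c(234,350)),((-7,-38,46),c(395,347)),((86,-38,46),c(660,318)),((86,38,46),c(612,212)),((12,38,46),c(430,228))]
X=np.array([p[0] for p in P],float);U=np.array([p[1] for p in P])
def T(p,X): 
    return R.from_euler('z',p[2]).apply(X)+[p[0],p[1],0]
r=least_squares(lambda p:(proj(d,T(p,X))-U).ravel(),[520,-60,0.])
print(r.x,np.round(r.fun.reshape(-1,2),1))
p=r.x
for n,u,z in [('plateFL',c(120,450),12),('plateFR',c(690,385),12),('plateBL',c(92,270),12)]:
    print(n,R.from_euler('z',-p[2]).apply(atz(d,*u,z)-[p[0],p[1],0]))
# plane y=0 of jig : lever tip, loop end
n=R.from_euler('z',p[2]).apply([0,1,0])
for nm,u in [('handletip',c(245,120)),('loopend',c(445,65)),('pivot',c(310,245)),('rest top',c(120,265)),('keeper',c(540,225))]:
    o,rr=ray(d,*u); t=np.dot(np.array([p[0],p[1],0])-o,n)/np.dot(rr,n)
    print(nm,R.from_euler('z',-p[2]).apply(o+t*rr-[p[0],p[1],0]))
E
python3 fit.py
```

```text
[ 5.57797083e+02 -7.09025933e+01 -3.14976443e-01] [[ 1.2 -0.5]
 [-0.6  1. ]
 [ 2.9 -1.7]
 [-2.7  0.3]
 [-1.   0.9]
 [ 0.2  0.5]]
plateFL [-125.03491511  -62.75096499   12.        ]
plateFR [103.06807043 -52.97287563  12.        ]
plateBL [-130.05701393   64.62787097   12.        ]
handletip [-6.34416730e+01 -1.14234515e-13  1.61183556e+02]
loopend [ 1.16073608e+01 -5.73572900e-14  1.84903727e+02]
pivot [-4.17300610e+01 -1.21814976e-14  7.84942221e+01]
rest top [-1.16620168e+02 -5.38465948e-14  7.53882270e+01]
keeper [ 5.00287961e+01 -1.15342235e-13  7.94511446e+01]
```

The fit puts the jig at about (558, -71) with yaw -0.315. The plate size, rest and pivot agree with the given sizes. Next I'll move above the jig and look with the wrist camera.

Request:
send_rows:
  targets:
    - {"hand":1,"x":-0.03,"y":-0.02,"z":-0.02,"rz":-1}
    - {"hand":1,"x":-0.06,"y":-0.04,"z":-0.04,"rz":-2}
    - {"hand":1,"x":-0.09,"y":-0.06,"z":-0.06,"rz":-3}
    - {"hand":1,"x":-0.12,"y":-0.08,"z":-0.08,"rz":-4}
    - {"hand":1,"x":-0.15,"y":-0.1,"z":-0.1,"rz":-5}
    - {"hand":1,"x":-0.18,"y":-0.12,"z":-0.12,"rz":-6}
    - {"hand":1,"x":-0.21,"y":-0.14,"z":-0.14,"rz":-6.7}
    - {"hand":1,"x":-0.24,"y":-0.16,"z":-0.146,"rz":-6.7}

```text
invalid input
```

```bash
cat >> h.py <<'E'
JIG=[557.8,-70.9,-0.315]
def st(J=None):
    J=J or JIG; o=readout.get_obs(); m=R.from_quat(o['eef_rot']).as_matrix()
    j=R.from_euler('z',-J[2])
    print('t',round(o['clock'],2),'tcp',np.round(o['position'],1),'jig',np.round(j.apply(np.array(o['position'])-[J[0],J[1],0]),1),'F(jig)',np.round(j.apply(o['force']),1),'w',round(o['grip_width'],1),'g',round(o['grasp_force'],1))
    return o,m
def togo(p,J=None):
    "tool-frame shift(m) to jig point p, and turn (deg) to align tool x=-jigx,y=jigy,z=down"
    J=J or JIG; o,m=st(J); w=R.from_euler('z',J[2]).apply(p)+[J[0],J[1],0]
    A=R.from_euler('z',J[2]).as_matrix()@np.diag([-1,1,-1])
    print('shift',np.round(m.T@(w-o['position'])/1000,4),'turn',np.round(R.from_matrix(m.T@A).as_rotvec(degrees=True),2))
E
python3 -c "
from h import *
togo([0,0,330])"
```

```text
t 0.1 tcp [219.5 476.4 193.7] jig [-491.2  415.6  193.7] F(jig) [0.1 0.3 0. ] w 85.1 g 0.0
shift [-0.5363 -0.3557 -0.136 ] turn [-0.07 -0.01 -6.69]
```

Request:
send_rows:
  squeeze: 40
  targets:
    - {"hand":1,"x":-0.03,"y":-0.02,"z":-0.02,"rx":0,"ry":0,"rz":-1}
    - {"hand":1,"x":-0.06,"y":-0.04,"z":-0.04,"rx":0,"ry":0,"rz":-2}
    - {"hand":1,"x":-0.09,"y":-0.06,"z":-0.06,"rx":0,"ry":0,"rz":-3}
    - {"hand":1,"x":-0.12,"y":-0.08,"z":-0.08,"rx":0,"ry":0,"rz":-4}
    - {"hand":1,"x":-0.15,"y":-0.1,"z":-0.1,"rx":0,"ry":0,"rz":-5}
    - {"hand":1,"x":-0.18,"y":-0.12,"z":-0.12,"rx":0,"ry":0,"rz":-6}
    - {"hand":1,"x":-0.21,"y":-0.14,"z":-0.136,"rx":0,"ry":0,"rz":-6.7}
    - {"hand":1,"x":-0.24,"y":-0.16,"z":-0.136,"rx":0,"ry":0,"rz":-6.7}

```text
clock: 0.77
position: [372.3, 229.9, 333.0]
eef_rot: [0.156, 0.988, 0.001, 0.002]
force: [0.8, 1.8, -0.3]
grip_width: 85.5
grasp_force: 0.0
```

```bash
python3 -c "
from h import *
togo([0,0,330])"
```

```text
t 0.77 tcp [372.3 229.9 333. ] jig [-269.6  228.5  333. ] F(jig) [ 0.2  1.9 -0.3] w 85.5 g 0.0
shift [-0.2693 -0.2289  0.0033] turn [0.16 0.18 0.07]
```

Request:
send_rows:
  targets:
    - {"hand":1,"x":-0.03,"y":-0.026,"z":0,"rx":0,"ry":0,"rz":0}
    - {"hand":1,"x":-0.06,"y":-0.052,"z":0,"rx":0,"ry":0,"rz":0}
    - {"hand":1,"x":-0.09,"y":-0.078,"z":0,"rx":0,"ry":0,"rz":0}
    - {"hand":1,"x":-0.12,"y":-0.104,"z":0,"rx":0,"ry":0,"rz":0}
    - {"hand":1,"x":-0.15,"y":-0.13,"z":0,"rx":0,"ry":0,"rz":0}
    - {"hand":1,"x":-0.18,"y":-0.156,"z":0,"rx":0,"ry":0,"rz":0}
    - {"hand":1,"x":-0.21,"y":-0.182,"z":0,"rx":0,"ry":0,"rz":0}
    - {"hand":1,"x":-0.24,"y":-0.208,"z":0,"rx":0,"ry":0,"rz":0}

```text
clock: 1.43
position: [535.0, -43.0, 330.0]
eef_rot: [0.157, 0.988, 0.0, -0.0]
force: [0.3, 1.0, -0.1]
grip_width: 85.6
grasp_force: 0.0
```

```bash
python3 -c "
from h import *
togo([0,0,330])
d=cap('wrist','w0.png');print(d['vertical_fov'],d['cx'],d['cy'],d['xyz'],d['orientation'])"
```

```text
t 1.43 tcp [535. -43. 330.] jig [-30.3  19.4 330. ] F(jig) [-0.   1.1 -0.1] w 85.6 g 0.0
shift [-0.0303 -0.0194 -0.    ] turn [ 0.   -0.02 -0.01]
62.77477798140014 321.4048978913954 243.18489857942862 [460.67147509 -18.76461155 510.51248447] [0.80008598 0.57952836 0.09140169 0.12512007]
```

View pics/w0.png

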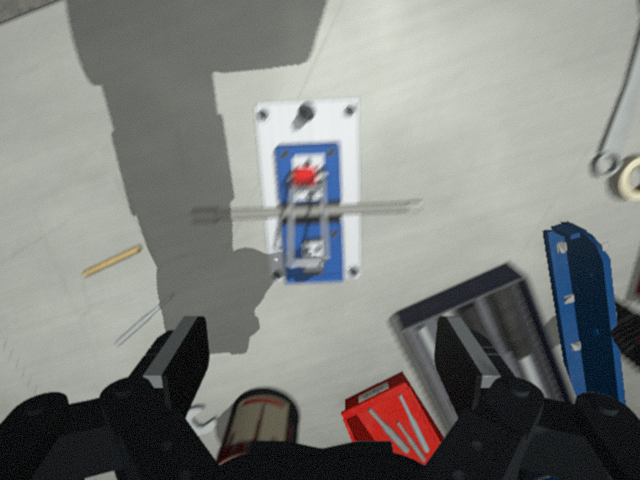

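The wrist view shows the plate spanning (257,104)-(361,281), the handle at (304,176), the loop crossbar at (310,263) and the rest at (306,112). An enlarged crop will refine this.

Run:
```python
from h import *
im=cv2.imread('pics/w0.png')[90:290,240:380]
cv2.imwrite('pics/c2.png',cv2.resize(im,(560,600)and None,fx=3,fy=3,interpolation=cv2.INTER_CUBIC))
```

```text
(no output)
```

View pics/c2.png

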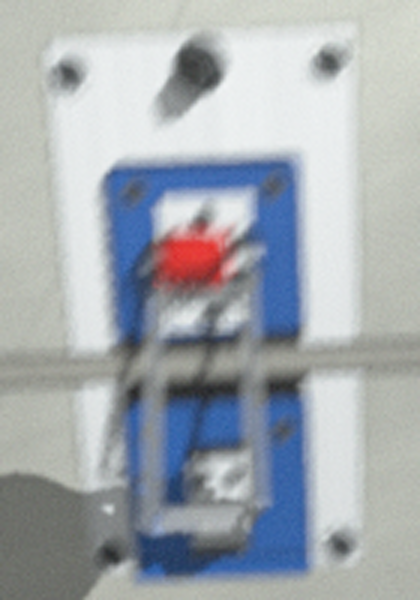

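```bash
cat >> fit.py <<'E'
w=load('w0.png'); c3=lambda x,y:(240+x/3,90+y/3)
Q=[((-78,-38,46),c3(108,172)),((-78,38,46),c3(300,158)),((86,-38,46),c3(135,578)),((86,38,46),c3(310,572)),((-7,38,46),c3(303,332))]
Y=np.array([q[0] for q in Q],float);V=np.array([q[1] for q in Q])
for nm,f in [('w',lambda p:(proj(w,T(p,Y))-V).ravel()),('both',lambda p:np.r_[(proj(w,T(p,Y))-V).ravel(),(proj(d,T(p,X))-U).ravel()])]:
    r=least_squares(f,[520,-60,0.]); print(nm,r.x,np.round(r.fun.reshape(-1,2),1).tolist())
p=r.x
# plate corners & plane features
J=lambda q:R.from_euler('z',-p[2]).apply(q-[p[0],p[1],0])
for n,u in [('TL',c3(45,45)),('TR',c3(357,28))]: print(n,J(atz(w,*u,12)))
def two(a,b):
    o1,r1=ray(d,*a);o2,r2=ray(w,*b); s=np.linalg.lstsq(np.c_[r1,-r2],o2-o1,rcond=None)[0]
    A,B=o1+s[0]*r1,o2+s[1]*r2; return J((A+B)/2),np.linalg.norm(A-B)
print('loopend',two(c(445,65),c3(207,520)),'handletip',two(c(245,118),c3(192,255)))
print('rest',two(c(120,265),c3(200,62)))
E
python3 fit.py | tail -8
```

```text
rest top [-1.16620168e+02 -5.38465948e-14  7.53882270e+01]
keeper [ 5.00287961e+01 -1.15342235e-13  7.94511446e+01]
w [ 5.61437465e+02 -6.46661259e+01 -2.70761081e-01] [[-1.8, 0.3], [0.2, 1.8], [-0.2, -3.5], [0.9, -4.0], [1.1, 4.5]]
both [ 5.60828297e+02 -6.55483015e+01 -2.78882496e-01] [[-2.2, -0.3], [-0.1, 1.8], [-1.6, -3.9], [-0.4, -4.0], [0.3, 4.5], [1.0, -1.4], [0.5, -0.2], [3.7, -3.7], [-2.4, -2.7], [-1.8, -1.6], [-0.3, -1.3]]
TL [-125.44018589  -60.82584819   12.        ]
TR [-127.09521587   63.52035581   12.        ]
loopend (array([ 13.65009989,   1.72401945, 179.27070656]), np.float64(4.213164512410453)) handletip (array([-62.44873854,   0.47576615, 159.22720556]), np.float64(3.9774319356798067))
rest (array([-116.85319843,    2.61919099,   71.171947  ]), np.float64(2.130025455981285))
```

```bash
cat >> fit.py <<'E'
print('---')
a,b=atz(w,193,214,33),atz(w,422,204,33); e=atz(d,*c(362,130),33),atz(d,*c(487,505),33)
print(a,b,'yaw',np.arctan2(*(b-a)[1::-1])-np.pi/2,'len',np.linalg.norm(a-b)); print(e,'yaw',np.arctan2(*(e[0]-e[1])[1::-1])-np.pi/2,np.linalg.norm(e[0]-e[1]))
Q=[((-78,-38,12),c3(108,168)),((-78,38,12),c3(300,155)),((86,-38,46),c3(135,578)),((86,38,46),c3(310,572)),((-125.5,-62,12),c3(45,45)),((-125.5,62,12),c3(357,28))]
Y=np.array([q[0] for q in Q],float);V=np.array([q[1] for q in Q])
r=least_squares(f,[520,-60,0.]); print(nm,r.x,np.round(r.fun.reshape(-1,2),1).tolist());
r=least_squares(lambda p:(proj(w,T(p,Y))-V).ravel(),[520,-60,0.]); print('w',r.x,np.round(r.fun.reshape(-1,2),1).tolist()); p=r.x
print('bar in jig',J(a),J(b),J(e[0]),J(e[1]))
print('loopend',two(c(445,65),c3(207,520)),'handletip',two(c(245,118),c3(192,255)))
E
python3 fit.py | sed '1,/---/d'
```

```text
[ 520.64581641 -206.03184531   33.        ] [597.22291474  67.92221034  33.        ] yaw -0.2725684892841671 len 284.45540352443226
(array([596.28814595,  61.34982025,  33.        ]), array([ 523.25867299, -200.20723842,   33.        ])) yaw -0.27227643519327516 271.561040759162
both [ 5.61492263e+02 -6.57937280e+01 -2.82413384e-01] [[1.1, -0.5], [-1.2, 1.6], [-1.8, -3.5], [-0.7, -3.4], [-0.6, 0.4], [-0.9, 2.3], [1.3, -1.5], [0.7, -0.3], [3.9, -3.7], [-2.1, -2.6], [-1.5, -1.6], [0.1, -1.3]]
w [ 5.62210314e+02 -6.48343926e+01 -2.75457000e-01] [[1.7, 0.0], [-0.7, 1.7], [-0.5, -3.0], [0.7, -3.3], [-0.4, 1.2], [-0.7, 2.3]]
bar in jig [  -1.59372359 -147.17944214   33.        ] [ -2.41537502 137.27477471  33.        ] [ -1.52730103 130.69591244  33.        ] [  -0.66358491 -140.86375476   33.        ]
loopend (array([ 12.5201826 ,   0.61436545, 179.27070656]), np.float64(4.213164512410453)) handletip (array([-63.58248524,  -0.37320476, 159.22720556]), np.float64(3.9774319356798067))
```

```bash
sed -i 's/^JIG=.*/JIG=[560.5,-65.5,-0.273]/' h.py; python3 -c "
from h import *
togo([-125,0,250])"
```

```text
t 1.48 tcp [538.  -48.6 328.6] jig [-26.2  10.2 328.6] F(jig) [-2.2 -4.6 -3. ] w 85.0 g 0.0
shift [ 0.0983 -0.0145  0.0785] turn [-0.14  0.03 -2.6 ]
```

Request:
send_rows:
  targets:
    - {"hand":0,"x":0.03,"y":0,"z":0.01,"rx":0,"ry":0,"rz":-1}
    - {"hand":-1,"x":0.06,"y":0,"z":0.02,"rx":0,"ry":0,"rz":-2.6}
    - {"hand":-1,"x":0.09,"y":-0.005,"z":0.04,"rx":0,"ry":0,"rz":-2.6}
    - {"hand":-1,"x":0.1,"y":-0.005,"z":0.06,"rx":0,"ry":0,"rz":-2.6}
    - {"hand":-1,"x":0.1,"y":-0.01,"z":0.078,"rx":0,"ry":0,"rz":-2.6}
    - {"hand":-1,"x":0.1,"y":-0.01,"z":0.078,"rx":0,"ry":0,"rz":-2.6}
    - {"hand":-1,"x":0.1,"y":-0.01,"z":0.078,"rx":0,"ry":0,"rz":-2.6}
    - {"hand":-1,"x":0.1,"y":-0.01,"z":0.078,"rx":0,"ry":0,"rz":-2.6}

```text
clock: 2.15
position: [437.1, -19.6, 253.1]
eef_rot: [0.134, 0.991, 0.0, 0.0]
force: [-0.3, -0.2, -0.0]
grip_width: 0.4
grasp_force: 0.0
```

```bash
python3 -c "
from h import *
togo([-125,0,135])"
```

```text
t 2.15 tcp [437.1 -19.6 253.1] jig [-131.2   10.9  253.1] F(jig) [-0.3 -0.3 -0. ] w 0.4 g 0.0
shift [-0.006  -0.0109  0.1181] turn [0.01 0.05 0.19]
```

Request:
send_rows:
  targets:
    - {"hand":-1,"x":0,"y":-0.011,"z":0.03,"rx":0,"ry":0,"rz":0}
    - {"hand":-1,"x":0,"y":-0.011,"z":0.06,"rx":0,"ry":0,"rz":0}
    - {"hand":-1,"x":0,"y":-0.011,"z":0.09,"rx":0,"ry":0,"rz":0}
    - {"hand":-1,"x":-0.01,"y":-0.011,"z":0.118,"rx":0,"ry":0,"rz":0}
    - {"hand":-1,"x":-0.025,"y":-0.011,"z":0.118,"rx":0,"ry":0,"rz":0}
    - {"hand":-1,"x":-0.035,"y":-0.011,"z":0.118,"rx":0,"ry":0,"rz":0}
    - {"hand":-1,"x":-0.045,"y":-0.011,"z":0.118,"rx":0,"ry":0,"rz":0}
    - {"hand":-1,"x":-0.05,"y":-0.011,"z":0.118,"rx":0,"ry":0,"rz":0}

```text
clock: 2.82
position: [484.2, -44.1, 135.4]
eef_rot: [0.134, 0.991, -0.0, 0.001]
force: [0.6, -0.2, -0.1]
grip_width: 0.0
grasp_force: 0.0
```

Request:
send_rows:
  targets:
    - {"hand":-1,"x":-0.004,"y":0,"z":0,"rx":0,"ry":0,"rz":0}
    - {"hand":-1,"x":-0.008,"y":0,"z":0,"rx":0,"ry":0,"rz":0}
    - {"hand":-1,"x":-0.012,"y":0,"z":0,"rx":0,"ry":0,"rz":0}
    - {"hand":-1,"x":-0.016,"y":0,"z":0,"rx":0,"ry":0,"rz":0}
    - {"hand":-1,"x":-0.02,"y":0,"z":0,"rx":0,"ry":0,"rz":0}
    - {"hand":-1,"x":-0.024,"y":0,"z":0,"rx":0,"ry":0,"rz":0}
    - {"hand":-1,"x":-0.028,"y":0,"z":0,"rx":0,"ry":0,"rz":0}
    - {"hand":-1,"x":-0.032,"y":0,"z":0,"rx":0,"ry":0,"rz":0}

```text
clock: 3.48
position: [512.8, -52.1, 134.2]
eef_rot: [0.134, 0.991, 0.0, 0.0]
force: [-0.2, 0.1, 0.1]
grip_width: 0.1
grasp_force: 0.0
```

```bash
python3 -c "
from h import *
togo([-18,0,135])"
```

```text
t 3.48 tcp [512.8 -52.1 134.2] jig [-49.6   0.  134.2] F(jig) [-0.3  0.1  0.1] w 0.1 g 0.0
shift [-0.0316 -0.0001 -0.0008] turn [0.  0.  0.2]
```

Request:
send_rows:
  targets:
    - {"hand":-1,"x":-0.003,"y":0,"z":0,"rx":0,"ry":0,"rz":0}
    - {"hand":-1,"x":-0.006,"y":0,"z":0,"rx":0,"ry":0,"rz":0}
    - {"hand":-1,"x":-0.009,"y":0,"z":0,"rx":0,"ry":0,"rz":0}
    - {"hand":-1,"x":-0.012,"y":0,"z":0,"rx":0,"ry":0,"rz":0}
    - {"hand":-1,"x":-0.015,"y":0,"z":0,"rx":0,"ry":0,"rz":0}
    - {"hand":-1,"x":-0.018,"y":0,"z":0,"rx":0,"ry":0,"rz":0}
    - {"hand":-1,"x":-0.021,"y":0,"z":0,"rx":0,"ry":0,"rz":0}
    - {"hand":-1,"x":-0.024,"y":0,"z":0,"rx":0,"ry":0,"rz":0}

```text
clock: 4.15
position: [535.9, -58.5, 134.2]
eef_rot: [0.134, 0.991, -0.0, 0.0]
force: [-0.1, -0.3, -0.1]
grip_width: 0.1
grasp_force: 0.0
```

Run:
```python
from h import *
st(); d=cap('scene','s1.png')
im=d['image'][190:320,240:380]
cv2.imwrite('pics/s1c.png',cv2.resize(im,None,fx=4.5,fy=4.5,interpolation=cv2.INTER_CUBIC))
```

```text
t 4.15 tcp [535.9 -58.5 134.2] jig [-2.560e+01  1.000e-01  1.342e+02] F(jig) [ 0.  -0.3 -0.1] w 0.1 g 0.0
```

View pics/s1c.png

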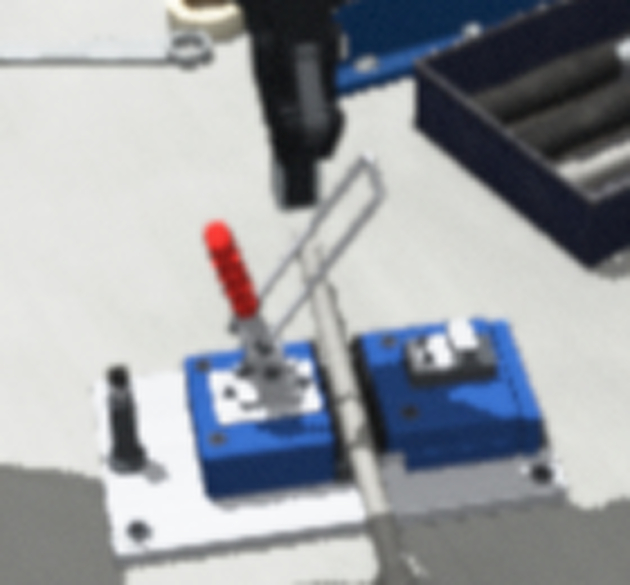

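The fingertip is at crop (297,207), i.e. px (306,236), and looks as if it is behind the lever. I'll compare that with the projection.

Run:
```python
from h import *
d=load('s1.png')
o=readout.get_obs(); print('tcp px',proj(d,np.array(o['position'])))
j=R.from_euler('z',-.273); n=j.inv().apply([0,1,0])
for yy in (0,20,40,60):
    q=np.array([560.5,-65.5,0])+n*yy; a,r=ray(d,306,236); t=np.dot(q-a,n)/np.dot(r,n); print(yy,j.apply(a+t*r-[560.5,-65.5,0]))
P=j.inv().apply([[-78,38,46],[-78,-38,46],[86,-38,46],[86,38,46],[-38,0,74],[-63,0,159],[-113,0,80]])+[560.5,-65.5,0]
print(np.round((proj(d,P)-[240,190])*4.5))
```

```text
tcp px (np.float64(306.3832759988514), np.float64(247.67648505367015))
0 [-3.23927534e+01  8.38461895e-14  1.80849444e+02]
20 [-15.78236612  20.         159.69512773]
40 [  0.82802112  40.         138.54081148]
60 [ 17.43840835  60.         117.38649524]
[[185. 417.]
 [283. 501.]
 [521. 345.]
 [421. 274.]
 [293. 379.]
 [248. 272.]
 [173. 444.]]
```

Run:
```python
from h import *
d=load('s1.png'); 
o=readout.get_obs(); print('tcp px',(np.array(proj(d,np.array(o['position'])))-[240,190])*4.5)
B=[[-78,38,46],[-78,-38,46],[86,-38,46],[86,38,46],[-38,0,74],[-63,0,159],[-113,0,80],[12.5,0,179]]
for Jg in ([560.5,-65.5,-.273],[557.8,-70.9,-.315]):
    P=R.from_euler('z',Jg[2]).apply(B)+[Jg[0],Jg[1],0]
    print(np.round((proj(d,P)-[240,190])*4.5).tolist())
```

```text
tcp px [298.72474199 259.54418274]
[[190.0, 354.0], [209.0, 458.0], [532.0, 414.0], [496.0, 314.0], [276.0, 354.0], [218.0, 230.0], [126.0, 365.0], [375.0, 178.0]]
[[192.0, 357.0], [205.0, 462.0], [532.0, 428.0], [501.0, 326.0], [275.0, 360.0], [217.0, 234.0], [124.0, 367.0], [376.0, 186.0]]
```

Run:
```python
from h import *
o,m=st(); s=cap('side','s1side.png'); w=cap('wrist','s1w.png')
A=s['image'].copy(); px=proj(s,np.array(o['position'])); wp=proj(w,np.array(o['position'])); print(px,wp)
P=R.from_euler('z',JIG[2]).apply([[-38,0,74],[-63,0,159],[-113,0,80],[63,0,64.5],[12.5,0,179]])+[JIG[0],JIG[1],0]
print(proj(s,P).tolist(),proj(w,P).tolist())
u,v=map(int,px); a=cv2.resize(A[v-75:v+65,u-90:u+80],None,fx=2.3,fy=2.3*1.8,interpolation=cv2.INTER_CUBIC)
b=cv2.resize(w['image'],(400,580))
print(u,v,a.shape); M=np.zeros((590,800,3),np.uint8); M[:min(590,a.shape[0]),:391]=a[:590,:391]; M[:580,395:795]=b
cv2.imwrite('pics/m1.png',M)
```

```text
t 4.2 tcp [536.4 -58.7 134.2] jig [-2.500e+01  1.000e-01  1.342e+02] F(jig) [ 0.4 -0.8  0.4] w -0.2 g 0.0
(np.float64(347.82099323261224), np.float64(204.4014543245585)) (np.float64(321.17854035430906), np.float64(282.32841207151387))
[[351.41870728580056, 229.12777027182457], [358.9488231312599, 198.31200509594507], [373.566483980196, 235.59816607086015], [324.37679970410807, 221.741724900199], [337.3072976990095, 183.13874423381094]] [[321.0306972795948, 225.33453189289474], [321.193635367793, 221.0916469576998], [321.2303511019562, 98.95544633897185], [320.8250537696123, 354.5652820725624], [320.94251401106766, 407.820266539]]
347 204 (580, 391, 3)
```

View pics/m1.png

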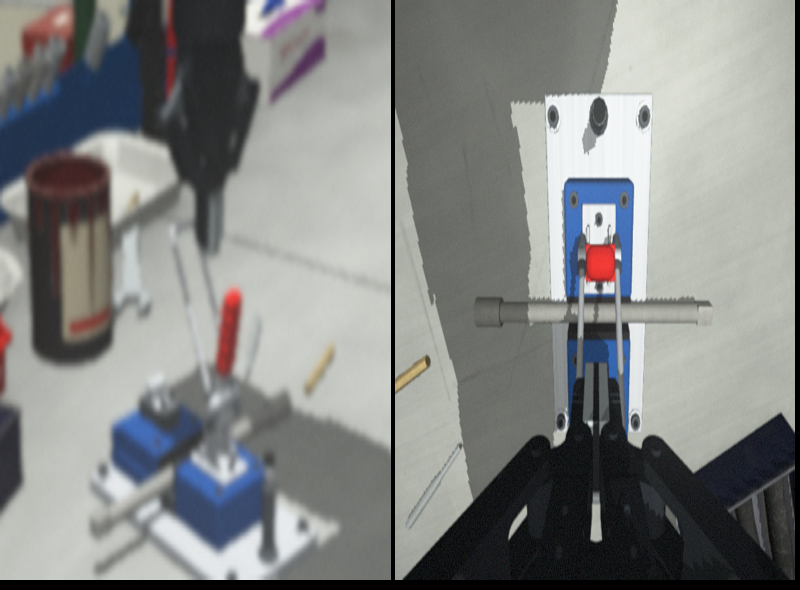

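Run:
```python
from h import *
s=load('s1side.png');d=load('s1.png');w=load('s1w.png')
A=[];b=[]
for c,u in ((s,(347.4,189.4)),(d,(306,236))):
    o,r=ray(c,*u); r/=np.linalg.norm(r); M=np.eye(3)-np.outer(r,r); A.append(M); b.append(M@o)
x=np.linalg.lstsq(np.vstack(A),np.hstack(b),rcond=None)[0]
print(x, R.from_euler('z',.273).apply(x-[560.5,-65.5,0]), 'wrist px',proj(w,x),proj(s,x),proj(d,x))
s0=load('side0.png'); print('start tcp in side0',proj(s0,np.array([219.5,476.4,193.7])),proj(s0,np.array([219.5,476.4,238])),proj(s0,np.array([219.5,476.4,206.7])))
d0=load('scene0.png'); print(proj(d0,np.array([219.5,476.4,193.7])),proj(d0,np.array([219.5,476.4,238])))
print('wrist cam in tool', R.from_quat([.134,.991,0,0]).inv().apply(np.array(w['xyz'])-[536.4,-58.7,134.2]), w['xyz'],(R.from_quat([.134,.991,0,0]).inv()*R.from_quat(w['orientation'])).as_euler('xyz',degrees=True))
```

```text
[536.85881609 -60.24834846 170.04194302] [-24.18162336  -1.31700873 170.04194302] wrist px (np.float64(317.8670229219403), np.float64(319.1785005898688)) (np.float64(348.0371864717189), np.float64(189.95557005173725)) (np.float64(306.5410854690945), np.float64(235.22007255641847))
start tcp in side0 (np.float64(341.3536712167158), np.float64(319.42869005885296)) (np.float64(341.28105683264516), np.float64(289.3667602205603)) (np.float64(341.33272437712753), np.float64(310.7568211158623))
(np.float64(114.69881345139697), np.float64(149.09900590935916)) (np.float64(109.66799472627378), np.float64(133.884221079002))
wrist cam in tool [ 7.86682333e+01  9.88296797e-02 -1.80487718e+02] [460.5830428  -37.71215365 314.68771782] [-1.78681030e+01  7.20601412e-02  9.01398281e+01]
```

The triangulated fingertips sit about 36 mm higher than the reported TCP, in this pose and in the start picture, so the fingers passed over the handle. From here I take real tip z = reported z + 36. I'll go back, lower and push again.

Request:
send_rows:
  targets:
    - {"hand":-1,"x":0.025,"y":0,"z":0,"rx":0,"ry":0,"rz":0}
    - {"hand":-1,"x":0.05,"y":0,"z":0,"rx":0,"ry":0,"rz":0}
    - {"hand":-1,"x":0.075,"y":0.001,"z":0,"rx":0,"ry":0,"rz":0}
    - {"hand":-1,"x":0.082,"y":0.001,"z":0.01,"rx":0,"ry":0,"rz":0}
    - {"hand":-1,"x":0.082,"y":0.001,"z":0.03,"rx":0,"ry":0,"rz":0}
    - {"hand":-1,"x":0.075,"y":0.001,"z":0.035,"rx":0,"ry":0,"rz":0}
    - {"hand":-1,"x":0.065,"y":0.001,"z":0.035,"rx":0,"ry":0,"rz":0}
    - {"hand":-1,"x":0.058,"y":0.001,"z":0.035,"rx":0,"ry":0,"rz":0}

```text
clock: 4.97
position: [481.7, -42.5, 99.7]
eef_rot: [0.134, 0.991, -0.0, 0.0]
force: [-1.4, 0.0, 0.2]
grip_width: 0.1
grasp_force: 1.7
```

Request:
send_rows:
  targets:
    - {"hand":-1,"x":-0.003,"y":0,"z":0,"rx":0,"ry":0,"rz":0}
    - {"hand":-1,"x":-0.006,"y":0,"z":0,"rx":0,"ry":0,"rz":0}
    - {"hand":-1,"x":-0.009,"y":0,"z":0,"rx":0,"ry":0,"rz":0}
    - {"hand":-1,"x":-0.012,"y":0,"z":0,"rx":0,"ry":0,"rz":0}
    - {"hand":-1,"x":-0.015,"y":0,"z":0,"rx":0,"ry":0,"rz":0}
    - {"hand":-1,"x":-0.018,"y":0,"z":0,"rx":0,"ry":0,"rz":0}
    - {"hand":-1,"x":-0.021,"y":0,"z":0,"rx":0,"ry":0,"rz":0}
    - {"hand":-1,"x":-0.024,"y":0,"z":0,"rx":0,"ry":0,"rz":0}

```text
clock: 5.63
position: [503.3, -48.5, 99.3]
eef_rot: [0.134, 0.991, 0.0, 0.0]
force: [-1.0, 0.8, 1.7]
grip_width: -0.1
grasp_force: 1.0
```

```bash
python3 -c "
from h import *
togo([-18,0,100])"
```

```text
t 5.63 tcp [503.3 -48.5  99.3] jig [-59.7   1.   99.3] F(jig) [-1.2  0.5  1.7] w -0.1 g 1.0
shift [-0.0416 -0.0011 -0.0007] turn [0.  0.  0.2]
```

Request:
send_rows:
  targets:
    - {"hand":-1,"x":-0.004,"y":0,"z":0,"rx":0,"ry":0,"rz":0}
    - {"hand":-1,"x":-0.008,"y":0,"z":0,"rx":0,"ry":0,"rz":0}
    - {"hand":-1,"x":-0.012,"y":0,"z":0,"rx":0,"ry":0,"rz":0}
    - {"hand":-1,"x":-0.016,"y":0,"z":0,"rx":0,"ry":0,"rz":0}
    - {"hand":-1,"x":-0.02,"y":0,"z":0,"rx":0,"ry":0,"rz":0}
    - {"hand":-1,"x":-0.024,"y":0,"z":0,"rx":0,"ry":0,"rz":0}
    - {"hand":-1,"x":-0.028,"y":0,"z":0,"rx":0,"ry":0,"rz":0}
    - {"hand":-1,"x":-0.032,"y":0,"z":0,"rx":0,"ry":0,"rz":0}

```text
clock: 6.3
position: [534.3, -57.0, 99.2]
eef_rot: [0.134, 0.991, -0.0, -0.0]
force: [-0.8, -0.3, -0.9]
grip_width: 0.0
grasp_force: 0.7
```

Request:
send_rows:
  targets:
    - {"hand":-1,"x":-0.001,"y":0,"z":0,"rx":0,"ry":0,"rz":0}
    - {"hand":-1,"x":-0.002,"y":0,"z":0,"rx":0,"ry":0,"rz":0}
    - {"hand":-1,"x":-0.003,"y":0,"z":0,"rx":0,"ry":0,"rz":0}
    - {"hand":-1,"x":-0.004,"y":0,"z":0,"rx":0,"ry":0,"rz":0}
    - {"hand":-1,"x":-0.005,"y":0,"z":0,"rx":0,"ry":0,"rz":0}
    - {"hand":-1,"x":-0.006,"y":0,"z":0,"rx":0,"ry":0,"rz":0}
    - {"hand":-1,"x":-0.006,"y":0,"z":0,"rx":0,"ry":0,"rz":0}
    - {"hand":-1,"x":-0.006,"y":0,"z":0,"rx":0,"ry":0,"rz":0}

```text
clock: 6.97
position: [539.9, -58.6, 99.3]
eef_rot: [0.134, 0.991, -0.0, 0.0]
force: [-1.2, -0.3, 0.0]
grip_width: -0.1
grasp_force: 0.2
```

```bash
python3 -c "
from h import *
st()"
```

```text
t 6.97 tcp [539.9 -58.6  99.3] jig [-21.7   1.1  99.3] F(jig) [-1.1 -0.6  0. ] w -0.1 g 0.2
```

Request:
send_rows:
  targets:
    - {"hand":-1,"x":-0.0005,"y":0,"z":0,"rx":0,"ry":0,"rz":0}
    - {"hand":-1,"x":-0.001,"y":0,"z":0,"rx":0,"ry":0,"rz":0}
    - {"hand":-1,"x":-0.0015,"y":0,"z":0,"rx":0,"ry":0,"rz":0}
    - {"hand":-1,"x":-0.002,"y":0,"z":0,"rx":0,"ry":0,"rz":0}
    - {"hand":-1,"x":-0.0025,"y":0,"z":0,"rx":0,"ry":0,"rz":0}
    - {"hand":-1,"x":-0.003,"y":0,"z":0,"rx":0,"ry":0,"rz":0}
    - {"hand":-1,"x":-0.0035,"y":0,"z":0,"rx":0,"ry":0,"rz":0}
    - {"hand":-1,"x":-0.004,"y":0,"z":0,"rx":0,"ry":0,"rz":0}

```text
clock: 7.63
position: [543.6, -59.6, 99.2]
eef_rot: [0.134, 0.991, -0.0, 0.0]
force: [-1.4, 0.4, -0.5]
grip_width: 0.0
grasp_force: 0.5
```

Request:
send_rows:
  targets:
    - {"hand":-1,"x":-0.0005,"y":0,"z":0,"rx":0,"ry":0,"rz":0}
    - {"hand":-1,"x":-0.001,"y":0,"z":0,"rx":0,"ry":0,"rz":0}
    - {"hand":-1,"x":-0.0015,"y":0,"z":0,"rx":0,"ry":0,"rz":0}
    - {"hand":-1,"x":-0.002,"y":0,"z":0,"rx":0,"ry":0,"rz":0}
    - {"hand":-1,"x":-0.002,"y":0,"z":0,"rx":0,"ry":0,"rz":0}
    - {"hand":-1,"x":-0.002,"y":0,"z":0,"rx":0,"ry":0,"rz":0}
    - {"hand":-1,"x":-0.002,"y":0,"z":0,"rx":0,"ry":0,"rz":0}
    - {"hand":-1,"x":-0.002,"y":0,"z":0,"rx":0,"ry":0,"rz":0}

```text
clock: 8.3
position: [545.7, -60.2, 99.3]
eef_rot: [0.134, 0.991, -0.0, 0.0]
force: [-0.5, 0.6, 0.9]
grip_width: 0.3
grasp_force: 0.2
```

Request:
send_rows:
  targets:
    - {"hand":-1,"x":-0.0005,"y":0,"z":0,"rx":0,"ry":0,"rz":0}
    - {"hand":-1,"x":-0.001,"y":0,"z":0,"rx":0,"ry":0,"rz":0}
    - {"hand":-1,"x":-0.0015,"y":0,"z":0,"rx":0,"ry":0,"rz":0}
    - {"hand":-1,"x":-0.002,"y":0,"z":0,"rx":0,"ry":0,"rz":0}
    - {"hand":-1,"x":-0.0025,"y":0,"z":0,"rx":0,"ry":0,"rz":0}
    - {"hand":-1,"x":-0.003,"y":0,"z":0,"rx":0,"ry":0,"rz":0}
    - {"hand":-1,"x":-0.003,"y":0,"z":0,"rx":0,"ry":0,"rz":0}
    - {"hand":-1,"x":-0.003,"y":0,"z":0,"rx":0,"ry":0,"rz":0}

```text
clock: 8.97
position: [547.1, -60.6, 99.0]
eef_rot: [0.134, 0.991, 0.0, -0.001]
force: [-5.8, 0.8, 2.6]
grip_width: 0.1
grasp_force: 3.5
```

Run:
```python
from h import *
st(); w=cap('wrist','w2.png'); d=cap('scene','s2.png'); s=cap('side','sd2.png')
def marks(c,im,L,box,f):
    P=[]
    x0,y0,x1,y1=box; im=cv2.resize(im[y0:y1,x0:x1],None,fx=f,fy=f,interpolation=cv2.INTER_CUBIC); return im
a=marks(d,d['image'],0,(245,205,345,295),4)
b=marks(s,s['image'],0,(290,150,390,250),4)
b=b[:,:]; M=np.zeros((400,800,3),np.uint8); M[:360,:400]=a; M[:400,400:]=b; cv2.imwrite('pics/m2.png',M)
```

```text
t 8.97 tcp [547.1 -60.6  99. ] jig [-14.2   1.2  99. ] F(jig) [-5.8 -0.8  2.6] w 0.1 g 3.5
```

View pics/m2.png

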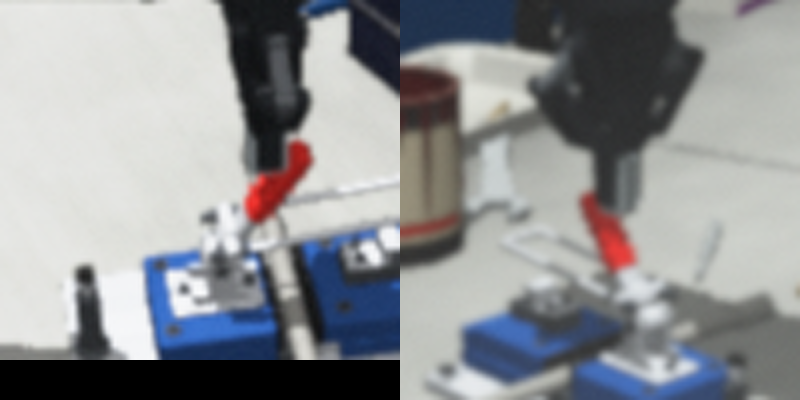

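Request:
send_rows:
  targets:
    - {"hand":-1,"x":0.012,"y":0,"z":0,"rx":0,"ry":0,"rz":0}
    - {"hand":-1,"x":0.015,"y":0,"z":-0.03,"rx":0,"ry":0,"rz":0}
    - {"hand":0,"x":0.01,"y":0,"z":-0.06,"rx":0,"ry":0,"rz":0}
    - {"hand":1,"x":-0.02,"y":0,"z":-0.075,"rx":0,"ry":0,"rz":0}
    - {"hand":1,"x":-0.05,"y":0,"z":-0.075,"rx":0,"ry":0,"rz":0}
    - {"hand":1,"x":-0.08,"y":0,"z":-0.075,"rx":0,"ry":0,"rz":0}
    - {"hand":1,"x":-0.092,"y":0,"z":-0.075,"rx":0,"ry":0,"rz":0}
    - {"hand":1,"x":-0.092,"y":0,"z":-0.075,"rx":0,"ry":0,"rz":0}

```text
clock: 9.78
position: [639.7, -86.4, 173.6]
eef_rot: [0.135, 0.991, -0.0, 0.001]
force: [-0.3, -0.1, 0.3]
grip_width: 72.6
grasp_force: 0.0
```

Run:
```python
from h import *
st(); w=cap('wrist','w3.png'); d=cap('scene','s3.png'); s=cap('side','sd3.png')
o=lambda c,P:np.round(proj(c,R.from_euler('z',JIG[2]).apply(P)+[JIG[0],JIG[1],0]),0).tolist()
P=np.array([[78.7,0,98],[78.7,-16,98],[78.7,16,98],[63,0,71],[-38,0,74],[13,0,144]],float)
for n,c in (('w',w),('d',d),('s',s)): print(n,o(c,P))
a=cv2.resize(w['image'],(520,390)); b=cv2.resize(d['image'][215:285,280:350],None,fx=4,fy=4,interpolation=cv2.INTER_CUBIC); e=cv2.resize(s['image'][170:240,290:360],None,fx=4,fy=4,interpolation=cv2.INTER_CUBIC)
M=np.zeros((600,800,3),np.uint8); M[:390,:520]=a; M[:280,520:]=b; M[300:580,520:]=e; cv2.imwrite('pics/m3.png',M)
```

```text
t 9.78 tcp [639.7 -86.4 173.6] jig [ 81.9   1.2 173.6] F(jig) [-0.3 -0.2  0.3] w 72.6 g 0.0
w [[319.0, 233.0], [296.0, 232.0], [343.0, 233.0], [319.0, 201.0], [319.0, 48.0], [319.0, 135.0]]
d [[352.0, 254.0], [354.0, 259.0], [350.0, 250.0], [345.0, 264.0], [301.0, 269.0], [324.0, 242.0]]
s [[320.0, 208.0], [325.0, 206.0], [315.0, 209.0], [324.0, 219.0], [351.0, 229.0], [337.0, 197.0]]
```

View pics/m3.png

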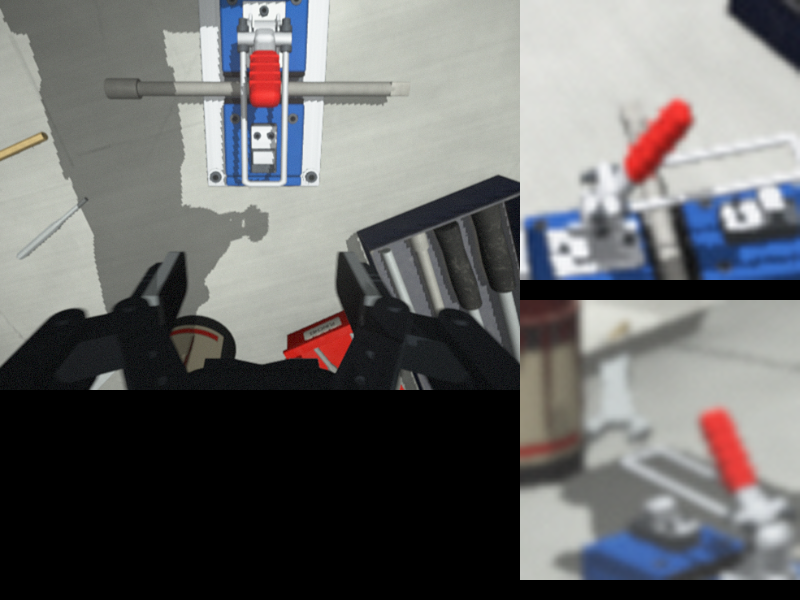

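The wrist view puts the crossbar at montage (265,184), about 3 mm to tool +y. In the scene and side views the crossbar is at its predicted place, jig (79, 98). I'll go down and pinch it.

Request:
send_rows:
  squeeze: 25
  targets:
    - {"hand":0.3,"x":0.002,"y":0.002,"z":0.02,"rx":0,"ry":0,"rz":0}
    - {"hand":0.3,"x":0.004,"y":0.002,"z":0.04,"rx":0,"ry":0,"rz":0}
    - {"hand":0.3,"x":0.004,"y":0.002,"z":0.06,"rx":0,"ry":0,"rz":0}
    - {"hand":0.3,"x":0.004,"y":0.002,"z":0.08,"rx":0,"ry":0,"rz":0}
    - {"hand":0.3,"x":0.004,"y":0.002,"z":0.1,"rx":0,"ry":0,"rz":0}
    - {"hand":0.3,"x":0.004,"y":0.002,"z":0.115,"rx":0,"ry":0,"rz":0}
    - {"hand":0.3,"x":0.004,"y":0.002,"z":0.123,"rx":0,"ry":0,"rz":0}
    - {"hand":0.3,"x":0.004,"y":0.002,"z":0.123,"rx":0,"ry":0,"rz":0}

```text
clock: 10.6
position: [631.8, -81.8, 49.9]
eef_rot: [0.134, 0.991, 0.0, -0.001]
force: [-1.2, 0.4, 0.1]
grip_width: 55.1
grasp_force: 0.0
```

Run:
```python
from h import *
togo([75,3,50])
```

```text
t 10.6 tcp [631.8 -81.8  49.9] jig [73.1  3.5 49.9] F(jig) [-1.3  0.1  0.1] w 55.1 g 0.0
shift [-0.0019 -0.0005 -0.0001] turn [-0.   -0.16  0.21]
```

Request:
send_rows:
  squeeze: 25
  targets:
    - {"hand":0,"x":-0.001,"y":0,"z":0,"rx":0,"ry":0,"rz":0}
    - {"hand":-0.3,"x":-0.002,"y":0,"z":0,"rx":0,"ry":0,"rz":0}
    - {"hand":-0.3,"x":-0.002,"y":0,"z":0,"rx":0,"ry":0,"rz":0}
    - {"hand":-0.3,"x":-0.002,"y":0,"z":0,"rx":0,"ry":0,"rz":0}
    - {"hand":-0.3,"x":-0.002,"y":0,"z":0,"rx":0,"ry":0,"rz":0}
    - {"hand":-0.3,"x":-0.002,"y":0,"z":0,"rx":0,"ry":0,"rz":0}
    - {"hand":-0.3,"x":-0.002,"y":0,"z":0,"rx":0,"ry":0,"rz":0}
    - {"hand":-0.3,"x":-0.002,"y":0,"z":0,"rx":0,"ry":0,"rz":0}

```text
clock: 11.27
position: [635.8, -82.9, 51.3]
eef_rot: [0.134, 0.991, -0.0, 0.0]
force: [-2.7, 0.1, -0.3]
grip_width: 34.7
grasp_force: 24.9
```

Run:
```python
from h import *
st()
```

```text
t 11.27 tcp [635.8 -82.9  51.3] jig [77.2  3.5 51.3] F(jig) [-2.6 -0.7 -0.3] w 34.7 g 24.9
```

Request:
send_rows:
  targets:
    - {"hand":-0.3,"x":-0.0003,"y":0,"z":0.004,"rx":0,"ry":0,"rz":0}
    - {"hand":-0.3,"x":-0.0005,"y":0,"z":0.008,"rx":0,"ry":0,"rz":0}
    - {"hand":-0.3,"x":-0.0005,"y":0,"z":0.012,"rx":0,"ry":0,"rz":0}
    - {"hand":-0.3,"x":-0.0003,"y":0,"z":0.016,"rx":0,"ry":0,"rz":0}
    - {"hand":-0.3,"x":0,"y":0,"z":0.02,"rx":0,"ry":0,"rz":0}
    - {"hand":-0.3,"x":0.0004,"y":0,"z":0.024,"rx":0,"ry":0,"rz":0}
    - {"hand":-0.3,"x":0.0008,"y":0,"z":0.027,"rx":0,"ry":0,"rz":0}
    - {"hand":-0.3,"x":0.0012,"y":0,"z":0.029,"rx":0,"ry":0,"rz":0}

```text
clock: 11.93
position: [634.1, -82.6, 21.7]
eef_rot: [0.134, 0.991, 0.0, -0.0]
force: [-4.9, 0.9, 2.7]
grip_width: 34.2
grasp_force: 24.8
```

Run:
```python
from h import *
st()
```

```text
t 11.93 tcp [634.1 -82.6  21.7] jig [75.5  3.4 21.7] F(jig) [-5.  -0.5  2.7] w 34.2 g 24.8
```

Request:
send_rows:
  targets:
    - {"hand":-0.3,"x":0.0003,"y":0,"z":0.001,"rx":0,"ry":0,"rz":0}
    - {"hand":-0.3,"x":0.0006,"y":0,"z":0.002,"rx":0,"ry":0,"rz":0}
    - {"hand":-0.3,"x":0.0009,"y":0,"z":0.003,"rx":0,"ry":0,"rz":0}
    - {"hand":-0.3,"x":0.0012,"y":0,"z":0.004,"rx":0,"ry":0,"rz":0}
    - {"hand":-0.3,"x":0.0015,"y":0,"z":0.005,"rx":0,"ry":0,"rz":0}
    - {"hand":-0.3,"x":0.0015,"y":0,"z":0.005,"rx":0,"ry":0,"rz":0}
    - {"hand":-0.3,"x":0.0015,"y":0,"z":0.005,"rx":0,"ry":0,"rz":0}
    - {"hand":-0.3,"x":0.0015,"y":0,"z":0.005,"rx":0,"ry":0,"rz":0}

```text
clock: 12.6
position: [633.6, -82.4, 17.4]
eef_rot: [0.134, 0.991, -0.0, 0.0]
force: [0.8, 0.1, 0.4]
grip_width: 34.2
grasp_force: 24.9
```

Request:
send_rows:
  targets:
    - {"hand":-0.3,"x":0.0003,"y":0,"z":0.0005,"rx":0,"ry":0,"rz":0}
    - {"hand":-0.3,"x":0.0005,"y":0,"z":0.001,"rx":0,"ry":0,"rz":0}
    - {"hand":-0.3,"x":0.0007,"y":0,"z":0.0015,"rx":0,"ry":0,"rz":0}
    - {"hand":-0.3,"x":0.0009,"y":0,"z":0.002,"rx":0,"ry":0,"rz":0}
    - {"hand":-0.3,"x":0.0009,"y":0,"z":0.002,"rx":0,"ry":0,"rz":0}
    - {"hand":-0.3,"x":0.0009,"y":0,"z":0.002,"rx":0,"ry":0,"rz":0}
    - {"hand":-0.3,"x":0.0009,"y":0,"z":0.002,"rx":0,"ry":0,"rz":0}
    - {"hand":-0.3,"x":0.0009,"y":0,"z":0.002,"rx":0,"ry":0,"rz":0}

```text
clock: 13.27
position: [633.1, -82.2, 15.8]
eef_rot: [0.134, 0.991, -0.0, 0.001]
force: [3.2, -1.7, 5.0]
grip_width: 34.3
grasp_force: 25.3
```

Run:
```python
from h import *
st()
```

```text
t 13.27 tcp [633.1 -82.2  15.8] jig [74.5  3.5 15.8] F(jig) [ 3.5 -0.7  5. ] w 34.3 g 25.3
```

Request:
send_rows:
  targets:
    - {"hand":-0.3,"x":0,"y":0,"z":0.0005,"rx":0,"ry":0,"rz":0}
    - {"hand":-0.3,"x":0,"y":0,"z":0.001,"rx":0,"ry":0,"rz":0}
    - {"hand":-0.3,"x":0,"y":0,"z":0.0015,"rx":0,"ry":0,"rz":0}
    - {"hand":-0.3,"x":0,"y":0,"z":0.002,"rx":0,"ry":0,"rz":0}
    - {"hand":-0.3,"x":0,"y":0,"z":0.002,"rx":0,"ry":0,"rz":0}
    - {"hand":-0.3,"x":0,"y":0,"z":0.002,"rx":0,"ry":0,"rz":0}
    - {"hand":-0.3,"x":0,"y":0,"z":0.002,"rx":0,"ry":0,"rz":0}
    - {"hand":-0.3,"x":0,"y":0,"z":0.002,"rx":0,"ry":0,"rz":0}

```text
clock: 13.93
position: [633.3, -82.3, 15.3]
eef_rot: [0.134, 0.991, -0.0, 0.001]
force: [-1.4, -0.7, 19.9]
grip_width: 34.6
grasp_force: 25.5
```

Run:
```python
from h import *
st()
```

```text
t 13.93 tcp [633.3 -82.3  15.3] jig [74.6  3.5 15.3] F(jig) [-1.1 -1.1 19.9] w 34.6 g 25.5
```

Request:
send_rows:
  targets:
    - {"hand":-0.3,"x":0,"y":0,"z":-0.001,"rx":0,"ry":0,"rz":0}
    - {"hand":-0.3,"x":0,"y":0,"z":-0.0018,"rx":0,"ry":0,"rz":0}
    - {"hand":-0.3,"x":0.001,"y":0,"z":-0.0018,"rx":0,"ry":0,"rz":0}
    - {"hand":-0.3,"x":0.002,"y":0,"z":-0.0018,"rx":0,"ry":0,"rz":0}
    - {"hand":-0.3,"x":0.003,"y":0,"z":-0.0018,"rx":0,"ry":0,"rz":0}
    - {"hand":-0.3,"x":0.004,"y":0,"z":-0.0018,"rx":0,"ry":0,"rz":0}
    - {"hand":-0.3,"x":0.004,"y":0,"z":-0.0018,"rx":0,"ry":0,"rz":0}
    - {"hand":-0.3,"x":0.004,"y":0,"z":-0.0018,"rx":0,"ry":0,"rz":0}

```text
clock: 14.6
position: [631.7, -81.8, 16.0]
eef_rot: [0.134, 0.991, -0.0, 0.003]
force: [10.9, -3.5, 2.5]
grip_width: 34.6
grasp_force: 27.5
```

Run:
```python
from h import *
st()
```

```text
t 14.6 tcp [631.7 -81.8  16. ] jig [72.9  3.5 16. ] F(jig) [11.4 -0.4  2.5] w 34.6 g 27.5
```

Request:
send_rows:
  targets:
    - {"hand":-0.3,"x":0.001,"y":0,"z":0,"rx":0,"ry":0,"rz":0}
    - {"hand":-0.3,"x":0.002,"y":0,"z":0,"rx":0,"ry":0,"rz":0}
    - {"hand":-0.3,"x":0.003,"y":0,"z":0,"rx":0,"ry":0,"rz":0}
    - {"hand":-0.3,"x":0.004,"y":0,"z":0,"rx":0,"ry":0,"rz":0}
    - {"hand":-0.3,"x":0.004,"y":0,"z":0,"rx":0,"ry":0,"rz":0}
    - {"hand":-0.3,"x":0.004,"y":0,"z":0,"rx":0,"ry":0,"rz":0}
    - {"hand":-0.3,"x":0.004,"y":0,"z":0,"rx":0,"ry":0,"rz":0}
    - {"hand":-0.3,"x":0.004,"y":0,"z":0,"rx":0,"ry":0,"rz":0}

```text
clock: 15.27
position: [627.8, -80.7, 16.0]
eef_rot: [0.134, 0.991, -0.0, 0.003]
force: [10.6, -3.1, 0.9]
grip_width: 34.5
grasp_force: 27.5
```

Run:
```python
from h import *
st()
```

```text
t 15.27 tcp [627.8 -80.7  16. ] jig [68.9  3.5 16. ] F(jig) [11.  -0.1  0.9] w 34.5 g 27.5
```

Request:
send_rows:
  targets:
    - {"hand":-0.3,"x":0.001,"y":0,"z":0.0003,"rx":0,"ry":0,"rz":0}
    - {"hand":-0.3,"x":0.002,"y":0,"z":0.0003,"rx":0,"ry":0,"rz":0}
    - {"hand":-0.3,"x":0.003,"y":0,"z":0.0003,"rx":0,"ry":0,"rz":0}
    - {"hand":-0.3,"x":0.004,"y":0,"z":0.0003,"rx":0,"ry":0,"rz":0}
    - {"hand":-0.3,"x":0.004,"y":0,"z":0.0003,"rx":0,"ry":0,"rz":0}
    - {"hand":-0.3,"x":0.004,"y":0,"z":0.0003,"rx":0,"ry":0,"rz":0}
    - {"hand":-0.3,"x":0.004,"y":0,"z":0.0003,"rx":0,"ry":0,"rz":0}
    - {"hand":-0.3,"x":0.004,"y":0,"z":0.0003,"rx":0,"ry":0,"rz":0}

```text
clock: 15.93
position: [624.2, -79.7, 15.9]
eef_rot: [0.134, 0.991, -0.0, 0.003]
force: [10.9, -2.8, 2.9]
grip_width: 34.7
grasp_force: 29.7
```

Run:
```python
from h import *
st()
```

```text
t 15.93 tcp [624.2 -79.7  15.9] jig [65.1  3.5 15.9] F(jig) [11.2  0.3  2.9] w 34.7 g 29.7
```

Request:
send_rows:
  targets:
    - {"hand":-0.3,"x":0.0007,"y":0,"z":0,"rx":0,"ry":0,"rz":0}
    - {"hand":-0.3,"x":0.0014,"y":0,"z":0,"rx":0,"ry":0,"rz":0}
    - {"hand":-0.3,"x":0.002,"y":0,"z":0,"rx":0,"ry":0,"rz":0}
    - {"hand":-0.3,"x":0.0025,"y":0,"z":0,"rx":0,"ry":0,"rz":0}
    - {"hand":-0.3,"x":0.003,"y":0,"z":0,"rx":0,"ry":0,"rz":0}
    - {"hand":-0.3,"x":0.003,"y":0,"z":0,"rx":0,"ry":0,"rz":0}
    - {"hand":-0.3,"x":0.003,"y":0,"z":0,"rx":0,"ry":0,"rz":0}
    - {"hand":-0.3,"x":0.003,"y":0,"z":0,"rx":0,"ry":0,"rz":0}

```text
clock: 16.6
position: [621.2, -78.9, 15.8]
eef_rot: [0.134, 0.991, -0.0, 0.003]
force: [11.2, -3.5, 2.3]
grip_width: 34.3
grasp_force: 29.7
```

Run:
```python
from h import *
st()
```

```text
t 16.6 tcp [621.2 -78.9  15.8] jig [62.1  3.4 15.8] F(jig) [11.8 -0.3  2.3] w 34.3 g 29.7
```

Request:
send_rows:
  targets:
    - {"hand":-0.3,"x":0.0005,"y":0,"z":0,"rx":0,"ry":0,"rz":0}
    - {"hand":-0.3,"x":0.001,"y":0,"z":0,"rx":0,"ry":0,"rz":0}
    - {"hand":-0.3,"x":0.0015,"y":0,"z":0,"rx":0,"ry":0,"rz":0}
    - {"hand":-0.3,"x":0.002,"y":0,"z":0,"rx":0,"ry":0,"rz":0}
    - {"hand":-0.3,"x":0.0025,"y":0,"z":0,"rx":0,"ry":0,"rz":0}
    - {"hand":-0.3,"x":0.003,"y":0,"z":0,"rx":0,"ry":0,"rz":0}
    - {"hand":-0.3,"x":0.003,"y":0,"z":0,"rx":0,"ry":0,"rz":0}
    - {"hand":-0.3,"x":0.003,"y":0,"z":0,"rx":0,"ry":0,"rz":0}

```text
clock: 17.27
position: [619.7, -78.5, 16.0]
eef_rot: [0.134, 0.991, -0.0, 0.004]
force: [16.2, -3.6, -1.5]
grip_width: 34.5
grasp_force: 29.7
```

Run:
```python
from h import *
st(); w=cap('wrist','w4.png'); d=cap('scene','s4.png'); s=cap('side','sd4.png')
f=lambda c,P:np.round(proj(c,R.from_euler('z',JIG[2]).apply(P)+[JIG[0],JIG[1],0]),1).tolist()
# red handle centroid/tip as a measure of the lever angle
for n,c,box in (('d',d,(270,330,215,290)),('s',s,(325,380,170,240))):
    im=c['image'].astype(int); x0,x1,y0,y1=box; m=np.zeros(im.shape[:2],bool); m[y0:y1,x0:x1]=True
    m&=(im[...,2]>130)&(im[...,1]<80)&(im[...,0]<80); v,u=np.nonzero(m); print(n,'red centroid',u.mean(),v.mean(),len(u),'top',u[v==v.min()].mean(),v.min())
    print({L:f(c,np.array([[-38-60*np.cos(L),0,74+60*np.sin(L)]])) for L in (1.2,1.4,1.6,1.8,2.0,2.2)})
```

```text
t 17.27 tcp [619.7 -78.5  16. ] jig [60.5  3.4 16. ] F(jig) [16.6  0.9 -1.5] w 34.5 g 29.7
d red centroid 294.44594594594594 247.6081081081081 74 top 293.0 239
{1.2: [[290.7, 251.2]], 1.4: [[295.9, 249.4]], 1.6: [[301.3, 248.4]], 1.8: [[306.7, 248.3]], 2.0: [[311.9, 249.0]], 2.2: [[316.5, 250.5]]}
s red centroid 353.6132075471698 207.5566037735849 106 top 354.5 199
{1.2: [[357.9, 209.7]], 1.4: [[354.5, 207.2]], 1.6: [[351.0, 205.6]], 1.8: [[347.6, 205.0]], 2.0: [[344.5, 205.4]], 2.2: [[341.6, 206.7]]}
```

Force rose to 16.6 N where the crossbar meets the post. The lever reads about 1.4, which agrees with the crossbar being seated. Release and climb away.

Request:
send_rows:
  targets:
    - {"hand":-0.3,"x":-0.001,"y":0,"z":0,"rx":0,"ry":0,"rz":0}
    - {"hand":0.2,"x":-0.001,"y":0,"z":0,"rx":0,"ry":0,"rz":0}
    - {"hand":0.2,"x":-0.001,"y":0,"z":0,"rx":0,"ry":0,"rz":0}
    - {"hand":0.2,"x":-0.001,"y":0,"z":0,"rx":0,"ry":0,"rz":0}
    - {"hand":0.2,"x":-0.001,"y":0,"z":-0.02,"rx":0,"ry":0,"rz":0}
    - {"hand":0.2,"x":-0.001,"y":0,"z":-0.06,"rx":0,"ry":0,"rz":0}
    - {"hand":0.2,"x":-0.001,"y":-0.003,"z":-0.1,"rx":0,"ry":0,"rz":0}
    - {"hand":-1,"x":-0.001,"y":-0.003,"z":-0.13,"rx":0,"ry":0,"rz":0}

```text
clock: 18.08
position: [614.4, -80.4, 147.0]
eef_rot: [0.134, 0.991, 0.0, -0.0]
force: [1.8, -0.5, 0.0]
grip_width: 40.5
grasp_force: 0.0
```

Run:
```python
from h import *
d=cap('scene','s5.png'); s=cap('side','sd5.png'); w=cap('wrist','w5.png')
f=lambda c,P:np.round(proj(c,R.from_euler('z',JIG[2]).apply(P)+[JIG[0],JIG[1],0]),1).tolist()
print('crossbar seat px',f(d,np.array([[63,-16,62],[63,16,62],[63,16,100]])),f(s,np.array([[63,-16,62],[63,16,62.]])),f(w,np.array([[63,0,62.]])))
for n,c,box in (('d',d,(270,330,215,290)),('s',s,(325,380,170,240))):
    im=c['image'].astype(int); x0,x1,y0,y1=box; m=np.zeros(im.shape[:2],bool); m[y0:y1,x0:x1]=True
    m&=(im[...,2]>130)&(im[...,1]<80)&(im[...,0]<80); v,u=np.nonzero(m); print(n,'red',u.mean(),v.mean(),len(u))
togo([-18,2,90])
for L in (1.4,1.2,1.0,.8,.6,.5,.4,.3,.2,.1): print(L,np.round([-38-65*np.cos(L)+6.5*np.sin(L)+11,74+65*np.sin(L)+6.5*np.cos(L)-36],1))
a=cv2.resize(d['image'][225:295,270:370],None,fx=4,fy=4,interpolation=cv2.INTER_CUBIC); b=cv2.resize(s['image'][180:250,290:390],None,fx=4,fy=4,interpolation=cv2.INTER_CUBIC); e=cv2.resize(w['image'][0:330,160:480],(310,320))
M=np.zeros((600,800,3),np.uint8); M[:280,:400]=a; M[:280,400:]=b; M[280:,:310]=e; cv2.imwrite('pics/m5.png',M)
```

```text
crossbar seat px [[346.4, 271.5], [343.2, 262.2], [343.7, 249.8]] [[329.1, 221.1], [319.6, 224.2]] [[320.3, 236.8]]
d red 294.3382352941176 247.35294117647058 68
s red 353.49074074074076 207.69444444444446 108
t 18.23 tcp [616.  -80.5 147. ] jig [ 57.5   0.5 147. ] F(jig) [-0.7 -0.1 -0.3] w 17.7 g 0.0
shift [0.0757 0.0018 0.0568] turn [0.01 0.19 0.2 ]
1.4 [-31.6 103.2]
1.2 [-44.5 100.9]
1.0 [-56.7  96.2]
0.8 [-67.6  89.2]
0.6 [-77.   80.1]
0.5 [-80.9  74.9]
0.4 [-84.3  69.3]
0.3 [-87.2  63.4]
0.2 [-89.4  57.3]
0.1 [-91.  51.]
```

View pics/m5.png

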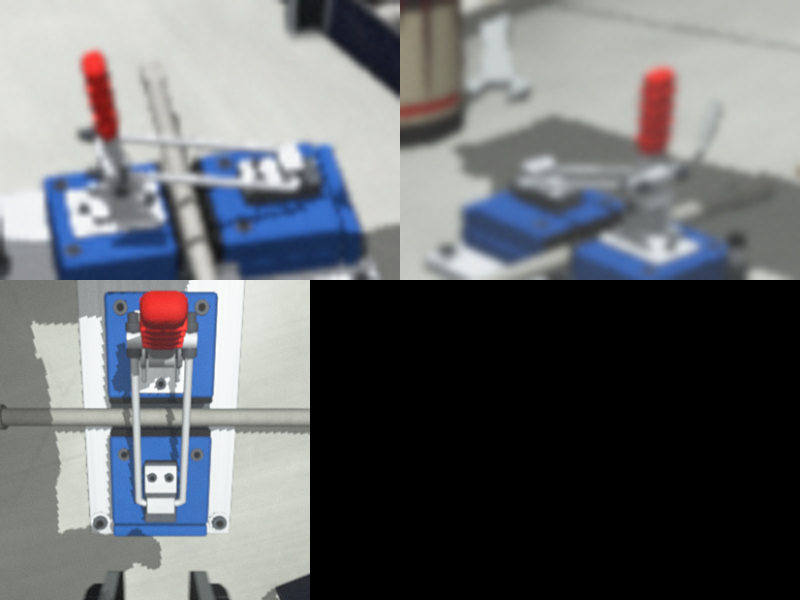

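The crossbar sits under the keeper's lip (scene crop about (290,185)), the lever is at about 1.4 and the bar is undisturbed. Next I'll go down on the keeper side of the handle and push it back along its arc.

Request:
send_rows:
  targets:
    - {"hand":-1,"x":0.02,"y":0.001,"z":0,"rx":0,"ry":0,"rz":0}
    - {"hand":-1,"x":0.045,"y":0.001,"z":0,"rx":0,"ry":0,"rz":0}
    - {"hand":-1,"x":0.07,"y":0.001,"z":0,"rx":0,"ry":0,"rz":0}
    - {"hand":-1,"x":0.072,"y":0.001,"z":0.02,"rx":0,"ry":0,"rz":0}
    - {"hand":-1,"x":0.072,"y":0.001,"z":0.04,"rx":0,"ry":0,"rz":0}
    - {"hand":-1,"x":0.075,"y":0.001,"z":0.043,"rx":0,"ry":0,"rz":0}
    - {"hand":-1,"x":0.078,"y":0.001,"z":0.043,"rx":0,"ry":0,"rz":0}
    - {"hand":-1,"x":0.078,"y":0.001,"z":0.043,"rx":0,"ry":0,"rz":0}

```text
clock: 18.9
position: [538.9, -58.2, 101.4]
eef_rot: [0.134, 0.991, 0.0, -0.001]
force: [-0.2, 0.9, 0.5]
grip_width: -0.1
grasp_force: 0.0
```

Run:
```python
from h import *
togo([-44.5,2,101])
```

```text
t 18.9 tcp [538.9 -58.2 101.4] jig [-22.7   1.2 101.4] F(jig) [-0.4  0.8  0.5] w -0.1 g 0.0
shift [0.0218 0.0009 0.0005] turn [ 0.   -0.12  0.21]
```

Request:
send_rows:
  targets:
    - {"hand":-1,"x":0.004,"y":0.001,"z":0,"rx":0,"ry":0,"rz":0}
    - {"hand":-1,"x":0.008,"y":0.001,"z":0,"rx":0,"ry":0,"rz":0}
    - {"hand":-1,"x":0.012,"y":0.001,"z":0,"rx":0,"ry":0,"rz":0}
    - {"hand":-1,"x":0.016,"y":0.001,"z":0,"rx":0,"ry":0,"rz":0}
    - {"hand":-1,"x":0.02,"y":0.001,"z":0.0005,"rx":0,"ry":0,"rz":0}
    - {"hand":-1,"x":0.024,"y":0.001,"z":0.0015,"rx":0,"ry":0,"rz":0}
    - {"hand":-1,"x":0.028,"y":0.001,"z":0.003,"rx":0,"ry":0,"rz":0}
    - {"hand":-1,"x":0.031,"y":0.001,"z":0.004,"rx":0,"ry":0,"rz":0}

```text
clock: 19.57
position: [510.8, -49.5, 98.3]
eef_rot: [0.134, 0.991, -0.0, 0.001]
force: [3.4, -0.7, 5.3]
grip_width: -0.3
grasp_force: 2.5
```

Run:
```python
from h import *
togo([-67.6,2,89.2])
```

```text
t 19.57 tcp [510.8 -49.5  98.3] jig [-52.1   2.   98.3] F(jig) [3.5 0.2 5.3] w -0.3 g 2.5
shift [0.0155 0.     0.0091] turn [0.   0.11 0.2 ]
```

Request:
send_rows:
  targets:
    - {"hand":-1,"x":0.002,"y":0,"z":0.0007,"rx":0,"ry":0,"rz":0}
    - {"hand":-1,"x":0.004,"y":0,"z":0.0015,"rx":0,"ry":0,"rz":0}
    - {"hand":-1,"x":0.006,"y":0,"z":0.0025,"rx":0,"ry":0,"rz":0}
    - {"hand":-1,"x":0.008,"y":0,"z":0.0037,"rx":0,"ry":0,"rz":0}
    - {"hand":-1,"x":0.01,"y":0,"z":0.005,"rx":0,"ry":0,"rz":0}
    - {"hand":-1,"x":0.0125,"y":0,"z":0.0068,"rx":0,"ry":0,"rz":0}
    - {"hand":-1,"x":0.014,"y":0,"z":0.008,"rx":0,"ry":0,"rz":0}
    - {"hand":-1,"x":0.014,"y":0,"z":0.008,"rx":0,"ry":0,"rz":0}

```text
clock: 20.23
position: [496.5, -45.6, 90.0]
eef_rot: [0.134, 0.991, -0.0, 0.0]
force: [1.1, -0.0, 4.3]
grip_width: -0.2
grasp_force: 1.6
```

Run:
```python
from h import *
togo([-77,2,80.1])
```

```text
t 20.23 tcp [496.5 -45.6  90. ] jig [-67.   2.  90.] F(jig) [1.  0.3 4.3] w -0.2 g 1.6
shift [0.01   0.0001 0.0099] turn [-0.    0.01  0.2 ]
```

Request:
send_rows:
  targets:
    - {"hand":-1,"x":0.0015,"y":0,"z":0.0012,"rx":0,"ry":0,"rz":0}
    - {"hand":-1,"x":0.003,"y":0,"z":0.0025,"rx":0,"ry":0,"rz":0}
    - {"hand":-1,"x":0.0045,"y":0,"z":0.0038,"rx":0,"ry":0,"rz":0}
    - {"hand":-1,"x":0.006,"y":0,"z":0.0053,"rx":0,"ry":0,"rz":0}
    - {"hand":-1,"x":0.0075,"y":0,"z":0.0069,"rx":0,"ry":0,"rz":0}
    - {"hand":-1,"x":0.009,"y":0,"z":0.0085,"rx":0,"ry":0,"rz":0}
    - {"hand":-1,"x":0.0095,"y":0,"z":0.0093,"rx":0,"ry":0,"rz":0}
    - {"hand":-1,"x":0.0095,"y":0,"z":0.0093,"rx":0,"ry":0,"rz":0}

```text
clock: 20.9
position: [487.1, -43.0, 80.5]
eef_rot: [0.134, 0.991, 0.0, -0.0]
force: [-0.4, -0.5, 4.2]
grip_width: 0.3
grasp_force: 1.7
```

Run:
```python
from h import *
togo([-84.3,2,69.3])
```

```text
t 20.9 tcp [487.1 -43.   80.5] jig [-76.8   1.9  80.5] F(jig) [-0.2 -0.6  4.2] w 0.3 g 1.7
shift [0.0075 0.0001 0.0112] turn [-0.   -0.04  0.2 ]
```

Request:
send_rows:
  targets:
    - {"hand":-1,"x":0.001,"y":0,"z":0.0013,"rx":0,"ry":0,"rz":0}
    - {"hand":-1,"x":0.002,"y":0,"z":0.0026,"rx":0,"ry":0,"rz":0}
    - {"hand":-1,"x":0.0032,"y":0,"z":0.0042,"rx":0,"ry":0,"rz":0}
    - {"hand":-1,"x":0.0044,"y":0,"z":0.0059,"rx":0,"ry":0,"rz":0}
    - {"hand":-1,"x":0.0055,"y":0,"z":0.0077,"rx":0,"ry":0,"rz":0}
    - {"hand":-1,"x":0.0065,"y":0,"z":0.0095,"rx":0,"ry":0,"rz":0}
    - {"hand":-1,"x":0.0072,"y":0,"z":0.0108,"rx":0,"ry":0,"rz":0}
    - {"hand":-1,"x":0.0072,"y":0,"z":0.0108,"rx":0,"ry":0,"rz":0}

```text
clock: 21.57
position: [479.8, -40.9, 69.3]
eef_rot: [0.134, 0.991, 0.0, -0.001]
force: [-0.4, -0.6, 1.4]
grip_width: 0.1
grasp_force: 0.4
```

Run:
```python
from h import *
togo([-89,2,58.5])
```

```text
t 21.57 tcp [479.8 -40.9  69.3] jig [-84.4   1.9  69.3] F(jig) [-0.2 -0.7  1.4] w 0.1 g 0.4
shift [0.0046 0.0001 0.0108] turn [-0.   -0.09  0.2 ]
```

Request:
send_rows:
  targets:
    - {"hand":-1,"x":0.0006,"y":0,"z":0.001,"rx":0,"ry":0,"rz":0}
    - {"hand":-1,"x":0.0011,"y":0,"z":0.002,"rx":0,"ry":0,"rz":0}
    - {"hand":-1,"x":0.0016,"y":0,"z":0.003,"rx":0,"ry":0,"rz":0}
    - {"hand":-1,"x":0.002,"y":0,"z":0.004,"rx":0,"ry":0,"rz":0}
    - {"hand":-1,"x":0.0025,"y":0,"z":0.005,"rx":0,"ry":0,"rz":0}
    - {"hand":-1,"x":0.0029,"y":0,"z":0.006,"rx":0,"ry":0,"rz":0}
    - {"hand":-1,"x":0.0029,"y":0,"z":0.006,"rx":0,"ry":0,"rz":0}
    - {"hand":-1,"x":0.0029,"y":0,"z":0.006,"rx":0,"ry":0,"rz":0}

```text
clock: 22.23
position: [478.0, -40.4, 63.4]
eef_rot: [0.134, 0.991, 0.0, -0.0]
force: [0.2, 0.0, 0.2]
grip_width: -0.4
grasp_force: 0.0
```

Request:
send_rows:
  targets:
    - {"hand":-1,"x":0.0002,"y":0,"z":0.0006,"rx":0,"ry":0,"rz":0}
    - {"hand":-1,"x":0.0004,"y":0,"z":0.0012,"rx":0,"ry":0,"rz":0}
    - {"hand":-1,"x":0.0007,"y":0,"z":0.0018,"rx":0,"ry":0,"rz":0}
    - {"hand":-1,"x":0.0009,"y":0,"z":0.0024,"rx":0,"ry":0,"rz":0}
    - {"hand":-1,"x":0.001,"y":0,"z":0.003,"rx":0,"ry":0,"rz":0}
    - {"hand":-1,"x":0.001,"y":0,"z":0.003,"rx":0,"ry":0,"rz":0}
    - {"hand":-1,"x":0.001,"y":0,"z":0.003,"rx":0,"ry":0,"rz":0}
    - {"hand":-1,"x":0.001,"y":0,"z":0.003,"rx":0,"ry":0,"rz":0}

```text
clock: 22.9
position: [477.2, -40.2, 60.5]
eef_rot: [0.134, 0.991, -0.0, 0.0]
force: [1.1, -0.3, -0.3]
grip_width: 0.2
grasp_force: 0.0
```

Run:
```python
from h import *
st()
```

```text
t 22.9 tcp [477.2 -40.2  60.5] jig [-87.1   1.9  60.5] F(jig) [ 1.1 -0.  -0.3] w 0.2 g 0.0
```

Request:
send_rows:
  targets:
    - {"hand":-1,"x":0.0001,"y":0,"z":0.0006,"rx":0,"ry":0,"rz":0}
    - {"hand":-1,"x":0.0002,"y":0,"z":0.0012,"rx":0,"ry":0,"rz":0}
    - {"hand":-1,"x":0.0003,"y":0,"z":0.0018,"rx":0,"ry":0,"rz":0}
    - {"hand":-1,"x":0.0004,"y":0,"z":0.0024,"rx":0,"ry":0,"rz":0}
    - {"hand":-1,"x":0.0005,"y":0,"z":0.003,"rx":0,"ry":0,"rz":0}
    - {"hand":-1,"x":0.0005,"y":0,"z":0.003,"rx":0,"ry":0,"rz":0}
    - {"hand":-1,"x":0.0005,"y":0,"z":0.003,"rx":0,"ry":0,"rz":0}
    - {"hand":-1,"x":0.0005,"y":0,"z":0.003,"rx":0,"ry":0,"rz":0}

```text
clock: 23.57
position: [476.7, -40.1, 57.6]
eef_rot: [0.134, 0.991, -0.0, 0.0]
force: [-1.1, -1.0, -0.1]
grip_width: 0.2
grasp_force: 0.0
```

```bash
cat > lev.py <<'E'
from h import *
st(); d=cap('scene','s6.png'); s=cap('side','sd6.png')
f=lambda c,P:np.round(proj(c,R.from_euler('z',JIG[2]).apply(P)+[JIG[0],JIG[1],0]),1).tolist()
for n,c,box in (('d',d,(255,330,215,305)),('s',s,(325,400,170,255))):
    im=c['image'].astype(int); x0,x1,y0,y1=box; m=np.zeros(im.shape[:2],bool); m[y0:y1,x0:x1]=True
    m&=(im[...,2]>100)&(im[...,1]<70)&(im[...,0]<70); v,u=np.nonzero(m); print(n,'red',u.mean().round(1),v.mean().round(1),len(u),u.min(),u.max(),v.min(),v.max())
    print({L:f(c,np.array([[-38-r*np.cos(L),0,74+r*np.sin(L)] for r in (33,60,87)])) for L in (0.,.1,.2,.3,.4)})
E
python3 lev.py
```

```text
t 23.57 tcp [476.7 -40.1  57.6] jig [-87.5   1.9  57.6] F(jig) [-0.7 -1.3 -0.1] w 0.2 g 0.0
d red 272.3 267.3 122 262 284 264 271
{0.0: [[286.8, 270.5], [274.8, 272.1], [262.8, 273.7]], 0.1: [[286.8, 269.5], [274.8, 270.1], [262.6, 270.8]], 0.2: [[286.9, 268.4], [275.0, 268.2], [262.9, 267.9]], 0.3: [[287.2, 267.3], [275.5, 266.2], [263.6, 265.0]], 0.4: [[287.7, 266.2], [276.2, 264.2], [264.6, 262.1]]}
s red 368.4 231.2 81 360 378 229 234
{0.0: [[360.9, 232.9], [368.9, 236.1], [377.2, 239.5]], 0.1: [[360.9, 231.6], [368.9, 233.8], [377.2, 235.9]], 0.2: [[360.8, 230.3], [368.7, 231.3], [376.9, 232.3]], 0.3: [[360.5, 229.0], [368.3, 228.8], [376.3, 228.7]], 0.4: [[360.2, 227.6], [367.7, 226.4], [375.4, 225.0]]}
```

The lever reads about 0.2 and has snapped over centre. I'll press on down to the rest by feel.

Request:
send_rows:
  targets:
    - {"hand":-1,"x":0.0001,"y":0,"z":0.0006,"rx":0,"ry":0,"rz":0}
    - {"hand":-1,"x":0.0002,"y":0,"z":0.0012,"rx":0,"ry":0,"rz":0}
    - {"hand":-1,"x":0.0003,"y":0,"z":0.0018,"rx":0,"ry":0,"rz":0}
    - {"hand":-1,"x":0.0004,"y":0,"z":0.0024,"rx":0,"ry":0,"rz":0}
    - {"hand":-1,"x":0.0004,"y":0,"z":0.0024,"rx":0,"ry":0,"rz":0}
    - {"hand":-1,"x":0.0004,"y":0,"z":0.0024,"rx":0,"ry":0,"rz":0}
    - {"hand":-1,"x":0.0004,"y":0,"z":0.0024,"rx":0,"ry":0,"rz":0}
    - {"hand":-1,"x":0.0004,"y":0,"z":0.0024,"rx":0,"ry":0,"rz":0}

```text
clock: 24.33
position: [476.3, -40.0, 55.2]
eef_rot: [0.134, 0.991, -0.0, 0.0]
force: [-0.2, 0.5, 0.6]
grip_width: 0.3
grasp_force: 0.0
```

Request:
send_rows:
  targets:
    - {"hand":-1,"x":0,"y":0,"z":0.0005,"rx":0,"ry":0,"rz":0}
    - {"hand":-1,"x":0,"y":0,"z":0.001,"rx":0,"ry":0,"rz":0}
    - {"hand":-1,"x":0,"y":0,"z":0.0015,"rx":0,"ry":0,"rz":0}
    - {"hand":-1,"x":0,"y":0,"z":0.002,"rx":0,"ry":0,"rz":0}
    - {"hand":-1,"x":0,"y":0,"z":0.002,"rx":0,"ry":0,"rz":0}
    - {"hand":-1,"x":0,"y":0,"z":0.002,"rx":0,"ry":0,"rz":0}
    - {"hand":-1,"x":0,"y":0,"z":0.002,"rx":0,"ry":0,"rz":0}
    - {"hand":-1,"x":0,"y":0,"z":0.002,"rx":0,"ry":0,"rz":0}

```text
clock: 25.0
position: [476.3, -40.0, 53.2]
eef_rot: [0.134, 0.991, -0.0, 0.0]
force: [0.1, 0.5, -0.6]
grip_width: 0.1
grasp_force: 0.0
```

Request:
send_rows:
  targets:
    - {"hand":-1,"x":0,"y":0,"z":0.0005,"rx":0,"ry":0,"rz":0}
    - {"hand":-1,"x":0,"y":0,"z":0.001,"rx":0,"ry":0,"rz":0}
    - {"hand":-1,"x":0,"y":0,"z":0.0015,"rx":0,"ry":0,"rz":0}
    - {"hand":-1,"x":0,"y":0,"z":0.002,"rx":0,"ry":0,"rz":0}
    - {"hand":-1,"x":0,"y":0,"z":0.002,"rx":0,"ry":0,"rz":0}
    - {"hand":-1,"x":0,"y":0,"z":0.002,"rx":0,"ry":0,"rz":0}
    - {"hand":-1,"x":0,"y":0,"z":0.002,"rx":0,"ry":0,"rz":0}
    - {"hand":-1,"x":0,"y":0,"z":0.002,"rx":0,"ry":0,"rz":0}

```text
clock: 25.67
position: [476.3, -40.0, 51.2]
eef_rot: [0.134, 0.991, -0.0, 0.0]
force: [0.1, 0.1, 0.6]
grip_width: -0.2
grasp_force: 0.0
```

```bash
python3 lev.py | grep -v '{'
```

```text
t 25.67 tcp [476.3 -40.   51.2] jig [-88.    1.9  51.2] F(jig) [0.1 0.2 0.6] w -0.2 g 0.0
d red 271.4 269.8 118 262 283 266 273
s red 369.3 234.3 95 360 378 231 238
```

Request:
send_rows:
  targets:
    - {"hand":-1,"x":0,"y":0,"z":0.0005,"rx":0,"ry":0,"rz":0}
    - {"hand":-1,"x":0,"y":0,"z":0.001,"rx":0,"ry":0,"rz":0}
    - {"hand":-1,"x":0,"y":0,"z":0.0015,"rx":0,"ry":0,"rz":0}
    - {"hand":-1,"x":0,"y":0,"z":0.0015,"rx":0,"ry":0,"rz":0}
    - {"hand":-1,"x":0,"y":0,"z":0.0015,"rx":0,"ry":0,"rz":0}
    - {"hand":-1,"x":0,"y":0,"z":0.0015,"rx":0,"ry":0,"rz":0}
    - {"hand":-1,"x":0,"y":0,"z":0.0015,"rx":0,"ry":0,"rz":0}
    - {"hand":-1,"x":0,"y":0,"z":0.0015,"rx":0,"ry":0,"rz":0}

```text
clock: 26.43
position: [476.3, -39.9, 49.7]
eef_rot: [0.134, 0.991, 0.0, 0.0]
force: [-0.6, 0.0, -0.1]
grip_width: -0.5
grasp_force: 0.0
```

```bash
python3 lev.py | grep -v '{'
```

```text
t 26.43 tcp [476.3 -39.9  49.7] jig [-88.    1.9  49.7] F(jig) [-0.6 -0.2 -0.1] w -0.5 g 0.0
d red 271.2 270.2 112 262 283 267 274
s red 369.4 235.0 92 360 378 232 239
```

Still following down with almost no force; I'll continue in small steps.

Request:
send_rows:
  targets:
    - {"hand":-1,"x":0,"y":0,"z":0.0005,"rx":0,"ry":0,"rz":0}
    - {"hand":-1,"x":0,"y":0,"z":0.001,"rx":0,"ry":0,"rz":0}
    - {"hand":-1,"x":0,"y":0,"z":0.0015,"rx":0,"ry":0,"rz":0}
    - {"hand":-1,"x":0,"y":0,"z":0.0015,"rx":0,"ry":0,"rz":0}
    - {"hand":-1,"x":0,"y":0,"z":0.0015,"rx":0,"ry":0,"rz":0}
    - {"hand":-1,"x":0,"y":0,"z":0.0015,"rx":0,"ry":0,"rz":0}
    - {"hand":-1,"x":0,"y":0,"z":0.0015,"rx":0,"ry":0,"rz":0}
    - {"hand":-1,"x":0,"y":0,"z":0.0015,"rx":0,"ry":0,"rz":0}

```text
clock: 27.2
position: [476.3, -40.0, 48.6]
eef_rot: [0.134, 0.991, -0.0, 0.0]
force: [-2.7, 1.8, 7.7]
grip_width: -0.1
grasp_force: 3.6
```

```bash
python3 lev.py | grep -v '{'
```

```text
t 27.2 tcp [476.3 -40.   48.6] jig [-88.    1.9  48.6] F(jig) [-3.1  1.   7.7] w -0.1 g 3.6
d red 271.1 270.5 113 262 283 267 274
s red 369.5 235.3 96 360 378 232 239
```

Request:
send_rows:
  targets:
    - {"hand":-1,"x":0,"y":0,"z":0.0002,"rx":0,"ry":0,"rz":0}
    - {"hand":-1,"x":0,"y":0,"z":0.0004,"rx":0,"ry":0,"rz":0}
    - {"hand":-1,"x":0,"y":0,"z":0.0006,"rx":0,"ry":0,"rz":0}
    - {"hand":-1,"x":0,"y":0,"z":0.0006,"rx":0,"ry":0,"rz":0}
    - {"hand":-1,"x":0,"y":0,"z":0.0006,"rx":0,"ry":0,"rz":0}
    - {"hand":-1,"x":0,"y":0,"z":0.0006,"rx":0,"ry":0,"rz":0}
    - {"hand":-1,"x":0,"y":0,"z":0.0006,"rx":0,"ry":0,"rz":0}
    - {"hand":-1,"x":0,"y":0,"z":0.0006,"rx":0,"ry":0,"rz":0}

```text
clock: 27.97
position: [476.3, -39.9, 48.4]
eef_rot: [0.134, 0.991, -0.0, 0.0]
force: [-4.2, 1.4, 14.1]
grip_width: -0.4
grasp_force: 6.8
```

Request:
send_rows:
  targets:
    - {"hand":-1,"x":0,"y":0,"z":0.0003,"rx":0,"ry":0,"rz":0}
    - {"hand":-1,"x":0,"y":0,"z":0.0003,"rx":0,"ry":0,"rz":0}
    - {"hand":-1,"x":0,"y":0,"z":-0.002,"rx":0,"ry":0,"rz":0}
    - {"hand":-1,"x":0,"y":0,"z":-0.005,"rx":0,"ry":0,"rz":0}
    - {"hand":-1,"x":0,"y":0,"z":-0.02,"rx":0,"ry":0,"rz":0}
    - {"hand":-1,"x":0,"y":0,"z":-0.05,"rx":0,"ry":0,"rz":0}
    - {"hand":-1,"x":0,"y":0,"z":-0.08,"rx":0,"ry":0,"rz":0}
    - {"hand":-1,"x":0,"y":0,"z":-0.11,"rx":0,"ry":0,"rz":0}

```text
clock: 28.63
position: [475.7, -39.8, 158.7]
eef_rot: [0.134, 0.991, 0.0, -0.0]
force: [1.1, -0.8, -0.1]
grip_width: 0.2
grasp_force: 0.0
```

Request:
send_rows:
  targets:
    - {"hand":-1,"x":0,"y":0,"z":-0.02,"rx":0,"ry":0,"rz":0}
    - {"hand":-1,"x":0,"y":0,"z":-0.03,"rx":0,"ry":0,"rz":0}
    - {"hand":-1,"x":0,"y":0,"z":-0.03,"rx":0,"ry":0,"rz":0}
    - {"hand":-1,"x":0,"y":0,"z":-0.03,"rx":0,"ry":0,"rz":0}
    - {"hand":-1,"x":0,"y":0,"z":-0.03,"rx":0,"ry":0,"rz":0}
    - {"hand":-1,"x":0,"y":0,"z":-0.03,"rx":0,"ry":0,"rz":0}
    - {"hand":-1,"x":0,"y":0,"z":-0.03,"rx":0,"ry":0,"rz":0}
    - {"hand":-1,"x":0,"y":0,"z":-0.03,"rx":0,"ry":0,"rz":0}

```text
clock: 29.3
position: [475.8, -39.9, 186.9]
eef_rot: [0.134, 0.991, 0.0, -0.001]
force: [0.2, -0.5, -0.2]
grip_width: 0.1
grasp_force: 0.0
```

```bash
python3 lev.py | grep -v '{'
python3 - <<'E'
from h import *
# jaw travel: shift of the sliding jaw/keeper in the scene picture between s5 and s6
a=cv2.cvtColor(load('s5.png')['image'],6); b=cv2.cvtColor(load('s6.png')['image'],6)
for nm,(x0,y0,x1,y1) in {'keeper':(328,256,352,276),'jaw edge':(335,262,366,292),'fixed/plate':(262,296,300,318)}.items():
    r=cv2.matchTemplate(cv2.resize(b[y0-6:y1+6,x0-6:x1+6],None,fx=8,fy=8,interpolation=2),cv2.resize(a[y0:y1,x0:x1],None,fx=8,fy=8,interpolation=2),cv2.TM_CCOEFF_NORMED)
    _,s,_,l=cv2.minMaxLoc(r); print(nm,l[0]/8-6,l[1]/8-6,round(s,3))
d=load('s6.png'); f=lambda P:np.array(proj(d,R.from_euler('z',JIG[2]).apply(P)+[JIG[0],JIG[1],0]))
print('7.6mm jaw =',f([55.4,0,70])-f([63,0,70]))
E
```

```text
t 29.3 tcp [475.8 -39.9 186.9] jig [-88.5   1.9 186.9] F(jig) [ 0.3 -0.5 -0.2] w 0.1 g 0.0
d red 272.3 270.0 137 262 283 266 274
s red 369.5 235.2 86 361 378 232 239
keeper -3.125 1.0 0.937
jaw edge -2.0 0.25 0.844
fixed/plate 0.25 0.0 0.693
7.6mm jaw = [-3.23960145  0.42375607]
```

The keeper has moved about 7.5 mm (the shift expected when latched) and the handle stayed down after release. Handing in.

```bash
python3 -c "
from cell import bot
print(bot.job_done())"
```

```text
the job is handed in; nothing more can be done
None
```

The bar is clamped and the job is handed in: loop hooked under the keeper's lip, jaw drawn in about 7.5 mm, lever past centre with its handle pressed onto the rest (about 14 N felt) and staying down after release, arm clear at about 29 s; the verdict was not shown to me.

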